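Swap primer jar and angle gauge, then rock the gauge to its mark

ROBOT

A 6-joint arm with a two-finger parallel gripper is mounted at the origin on the work surface. World frame = base frame: x ahead of the robot, y to its left, z up, the work surface at z = 0. Lengths are in m, angles in rad, forces in N, time in s.
With the tool pointing down it reaches from about 0.325 to 1 m from the base axis. Payload 5.1 kg.
Tool frame: the origin (TCP) lies midway between the tips of the shut fingers; the grasp point (between the pads) lies manip.grasp_offset behind it (manip.grasp_offset is the distance from the TCP to the grasp point, in m); z points along the fingers, y is the direction in which the jaws open and shut (so a half turn about z gives the same grasp; the last joint's range is limited). The gripper opens to 85 mm and grips with 20 to 120 N. Pads are 22 mm wide; open, the fingers measure 114 mm over their backs; the gripper's body (76 mm by 85 mm) begins 54 mm behind the grasp point. The pads swing forward as they close: fully open they stand 13 mm farther back than shut.
Start: joints at [-1.366, 0.124, 1.65, -0, 1.367, -0.083], TCP at [0.184, -0.623, 0.2] pointing down, gripper open.
Joint ranges: [-2.61, 2.61], [-1.02, 2.33], [0.03, 2.71], [-1.35, 4.49], [0.32, 2.68], [-2.91, 2.91]. Speed limits (rad/s): [2.57, 2.57, 3.14, 3.14, 3.14, 3.14].

INTERFACE

Orientations are given as a rotation vector (axis times angle).
In Python, from workcell import get_obs, viewer, manip, models gives the robot as it stands.
- The arm moves only by the shell command python3 -m jog 'ROWS' [OPENING] [FORCE]. ROWS is JSON, a list of rows, each a list of 2 entries, a list of its own where there are three numbers: the shift along the world's x, y, z in cm, then the turn about the world's z in rad. In form: [[[tx, ty, tz], twist], ...]. A call has 1 to 8 rows; each row shifts and turns the commanded pose from where the row before left it; what a row does not reach is not made up. A row lasts 1/12 s, in which the tool goes at most 41.7 mm and 7.16 degrees, less where a joint would pass 70% of its speed; a pose out of reach is approached as far as the arm can. A call is refused whole if a number of a shift passes 4.17 or a number of a turn 0.125, either way. A call with a gripper value outside its range is refused whole. OPENING is the gripper command: -1 is shut, 1 is fully open, values between are in proportion, set as the call begins (- or left out, the last holds). The fingers move at their own pace and stop on an object; FORCE is the grip in N (left out, the last holds). Time passes only in rows, so rows that do not move let the fingers close. It gives the time, the measured TCP pose, the force and the opening at its end, in the units of the state.
- get_obs(): the state, without advancing time (a new reading comes with each control period).
- viewer.capture(name): name is "scene" or "top" or "wrist"; returns the picture (420x560x3 uint8, red, green, blue); there is no depth.
- viewer.calibration(name): a dict with "mtx" (3x3 intrinsics, pixels), "position" and "orientation" of the camera in the world; the wrist camera has in their place "tool_from_camera" (4x4, takes a point from camera to tool coordinates, whose origin is the TCP and whose axes are the flange's). Camera axes: x right, y down, z forward; pixel columns grow to the right and rows downward; lengths in m; the calibration is good to about 2 mm. The wrist camera is an equidistant fisheye: a pixel r from the principal point sees the ray r / f radians off the axis. A picture is of the moment at which its call begins: read the wrist's pose just before it. calibration takes no time and is no camera call.
- manip.sign_off(): hands the job in, once; it reports no verdict.
Trained networks look in the newest picture that a camera, given by its name, has taken for a name from the list of things; names that differ only in an ending like _2 or _b are one class to them, and where a whole thing is asked for, a point or a joint stands for the part that bears it (a point fixed in the world has none). Each returns a list of dicts, best first, with "confidence" (0 to 1); they miss things now and then, are a little off and sometimes report something else, mostly with a low value. They report only what shows in the picture. A call takes as long as a camera call. They do not tell look-alikes from the thing itself.
- models.spot_in(camera, label): "at" ([x, y, z] in m, in the coordinates of the camera as it stood for that picture, good to about 4 mm: the middle of the surface that is visible of it).
- models.outline_of(camera, label): "mask" (420x560 bool, what is visible of it).
The state is a dict: "time": time; "joint_positions": joint angles; "dq": joint speeds; "tau": joint torques, N m; "tool_pos": TCP position; "tool_rot": TCP orientation; "ft_force": force on the tool from outside, world axes, zero at the start; "wrist_torque": the same for the moment, N m; "grip_width": finger opening in m.
Only numpy, scipy, OpenCV 4.12 (cv2) and the standard library are available. Lean on these libraries where they do the work, as an engineer would, in place of code of your own. Each camera call takes 0.05 s, during which the arm holds its last target.

TASK

The primer jar and the blue angle gauge are in each other's place: stand the jar upright in the middle of the cork mat where the gauge is now, and bring the gauge to the wooden offcut where the jar is now, its long sole square across the middle of the ridge. Then rock the gauge over on the ridge until its swinging black pointer settles on the red mark, so that the lean can be copied, and finish while still gripping it there, motionless, with the sole pressed lightly on the ridge. Leave everything else on the table where it is.

Things in the scene. Friction and masses are not known exactly. Their poses are not given: they have to be found in the camera images.
- gauge: Blue angle gauge, 0.4 kg, loose, stands by itself on the mat. Origin: centre of its sole's underside; x = dial normal (white face to +x), y along the sole, z up. Sole 44 (x) x 120 (y) x 12 mm; dial 104 mm across, 10 mm thick, centre 70 mm above the underside. On top a black grip block 26 (x) x 40 (y) mm, 118 to 160 mm above the underside, held from above across either pair of faces.
- pointer (a joint): Angle of the black pointer about the gauge's x axis through the dial's centre. A free, damped pendulum that hangs plumb and settles in about a second: 0 with the gauge upright; turning the gauge by a about its own +x gives -a. On the mark when equal to mark.
- mark (a joint): Angle of the red mark on the dial, same axis, sign and zero as pointer; stiff; 0.14 to 0.30 rad, differing from job to job (towards +y of the dial's lowest point). The gauge must be turned by minus this angle about its own +x: its +y end goes down.
- pointer_tip (a point): Tip of the black pointer, 42 mm from the dial's centre, 10 mm in front of the gauge's middle plane.
- mark_tip (a point): Middle of the red mark (9 mm wide, 14 mm long), on the same 42 mm circle in the same plane; the pointer is on the mark when the two points meet.
- offcut: Pale wooden offcut, fixed, 90 (x) x 104 (y) x 60 mm, origin at the centre of its underside. Its top is a flat level ridge 44 mm wide (y -22 to 22 mm) running along x, with sloping shoulders: 28 degrees on the +y side, 35 on the -y side. The gauge's sole lies across the ridge along the offcut's y (either way round) and rocks on a ridge edge.
- ridge (a point): Middle of the offcut's ridge, on its upper face, 60 mm above the table; axes as the offcut's.
- jar: Primer jar with white cap and pink label, loose, closed, 52 mm diameter, 75 mm high, about 0.25 kg; origin at the centre of its underside, z up. It stands on the offcut's ridge at the start. Held from above across its sides.
- mat: Cork mat, fixed, 100 (x) x 140 (y) x 4 mm thick; origin at the centre of its underside. The gauge stands on it at the start, sole roughly along the mat's y. Between mat and offcut is bare table, at least 140 mm wide, about y = 0, free to put something down for a moment.
- tin: Steel tin, 60 mm diameter, 85 mm high, loose; origin under its centre. Leave alone.
- tape: Roll of masking tape lying flat, 90 mm diameter, 24 mm high, loose; origin under its centre. Leave alone.
- bottle_dark: Small dark paint bottle with white cap, 34 mm diameter, 75 mm high, loose; origin under its centre. Leave alone.
- bottle_maroon: Small maroon paint bottle with white cap, 34 mm diameter, 75 mm high, loose; origin under its centre. Leave alone.
- flask: Red drinking flask, 60 mm diameter, 165 mm high, loose; origin under its centre. Leave alone.
- brush: Paint brush lying on the table, loose. Leave alone.
Mind the look-alikes: they are no part of the job. What is shaped like the jar but turquoise is not meant. Several things look just like the offcut: the one meant starts farthest from the robot's base.

How it is judged:
By the outcome, as a careful person would: the job done as asked, in the order asked, and still so for the second after the job is handed in, while the arm keeps its last pose, push and grip.
It also fails if it takes over 72 s, if anything falls off the work surface, if the arm or the gripper's body presses on something with over 40 N, if the wrist force passes 120 N, or if a joint passes its speed limit or range.

## Working session

There is one attempt and no reset: what is moved stays moved. The work goes in short steps, Python scripts to look and compute and a shell command to move; the robot and the scene stay as the last step left them, time stands still between calls to the robot, and variables do not carry over. Pictures are saved under pics/ and viewed, and the job is handed in when it is done.

```bash
ls; mkdir -p pics; cat > h.py <<'E'
import numpy as np,cv2
from scipy.spatial.transform import Rotation as R
from workcell import get_obs,viewer,manip,models
def cap(cam,name=None):
    o=get_obs(); im=viewer.capture(cam)
    if name: cv2.imwrite('pics/'+name+'.png',im[:,:,::-1])
    return im,o
def pose(cam,o=None):
    c=viewer.calibration(cam)
    if cam=='wrist':
        T=np.eye(4);T[:3,:3]=R.from_rotvec(o['tool_rot']).as_matrix();T[:3,3]=o['tool_pos']
        return T@np.array(c['tool_from_camera']),np.array(c['mtx'])
    T=np.eye(4);q=np.array(c['orientation'],float)
    T[:3,:3]=q if q.shape==(3,3) else R.from_rotvec(q).as_matrix() if q.size==3 else R.from_quat(q).as_matrix()
    T[:3,3]=c['position'];return T,np.array(c['mtx'])
def ray(cam,px,o=None):
    T,K=pose(cam,o);px=np.atleast_2d(px).astype(float)
    x=(px[:,0]-K[0,2])/K[0,0];y=(px[:,1]-K[1,2])/K[1,1]
    if cam=='wrist':
        r=np.hypot(x,y);s=np.where(r>1e-9,np.sin(r)/np.maximum(r,1e-9),1);d=np.c_[x*s,y*s,np.cos(r)]
    else: d=np.c_[x,y,np.ones_like(x)]
    return T[:3,3],d@T[:3,:3].T
def at_z(cam,px,z,o=None):
    p,d=ray(cam,px,o);return p+d*((z-p[2])/d[:,2])[:,None]
def proj(cam,P,o=None):
    T,K=pose(cam,o);P=(np.atleast_2d(P)-T[:3,3])@T[:3,:3]
    if cam=='wrist':
        rr=np.hypot(P[:,0],P[:,1]);th=np.arctan2(rr,P[:,2]);s=th/np.maximum(rr,1e-9)
        return np.c_[K[0,0]*P[:,0]*s+K[0,2],K[1,1]*P[:,1]*s+K[1,2]]
    return np.c_[K[0,0]*P[:,0]/P[:,2]+K[0,2],K[1,1]*P[:,1]/P[:,2]+K[1,2]]
def spot(cam,l,o=None):
    T,K=pose(cam,o);r=[]
    for d in models.spot_in(cam,l): 
        a=T[:3,:3]@np.array(d['at'])+T[:3,3];r.append((round(d['confidence'],2),a.round(3).tolist(),proj(cam,a,o)[0].round().tolist()))
    return r
E
python3 - <<'E'
from h import *
print(viewer.calibration('top'),viewer.calibration('scene'),viewer.calibration('wrist'),manip.grasp_offset)
cap('top','top0');
for l in ['gauge','offcut','jar','mat']: print(l,spot('top',l))
cap('scene','scene0')
for l in ['gauge','offcut','jar']: print(l,spot('scene',l))
print(get_obs())
E
```

```text
pics
{'mtx': array([[393.35437676,   0.        , 276.09449354],
       [  0.        , 393.35437676, 212.32674824],
       [  0.        ,   0.        ,   1.        ]]), 'position': array([ 0.41861228, -0.00125258,  1.05730038]), 'orientation': array([-2.17901354,  2.15156917, -0.18691996])} {'mtx': array([[391.73180883,   0.        , 280.83571517],
       [  0.        , 391.73180883, 215.33069578],
       [  0.        ,   0.        ,   1.        ]]), 'position': array([ 1.03117777, -0.69391166,  0.75727388]), 'orientation': array([-2.17101589, -0.68912208,  0.33871465])} {'mtx': array([[325.1922621 ,   0.        , 276.41732693],
       [  0.        , 325.1922621 , 204.45094616],
       [  0.        ,   0.        ,   1.        ]]), 'tool_from_camera': array([[-4.62907158e-04, -9.62452845e-01, -2.71448535e-01,
         6.95817492e-02],
       [ 9.99999179e-01, -7.69848307e-04,  1.02426751e-03,
         2.29789069e-04],
       [-1.19478338e-03, -2.71447838e-01,  9.62452411e-01,
        -1.75210021e-01],
       [ 0.00000000e+00,  0.00000000e+00,  0.00000000e+00,
         1.00000000e+00]])
[... 607 characters left out ...]
267.0])]
{'time': 0.45, 'joint_positions': array([-1.36558964e+00,  1.23851558e-01,  1.65043270e+00, -1.31552465e-05,
        1.36748046e+00, -8.26168501e-02]), 'dq': array([-1.06250258e-03, -2.00951837e-03, -1.95836701e-03,  4.85737198e-04,
        5.70432920e-05,  8.64572810e-05]), 'tau': array([-5.35036033e-04, -4.22985077e+01, -3.65202141e+01, -1.94056843e-04,
        1.74661716e-03,  1.77296045e-05]), 'tool_pos': array([ 0.18445637, -0.62320524,  0.19941027]), 'tool_rot': array([-3.10894684e+00, -4.50532800e-01,  3.67548058e-05]), 'ft_force': array([ 0.47859562, -0.29229949, -1.01126464]), 'wrist_torque': array([ 0.02261422, -0.0085993 ,  0.00553001]), 'grip_width': 0.08545698549796275}
```

View pics/top0.png

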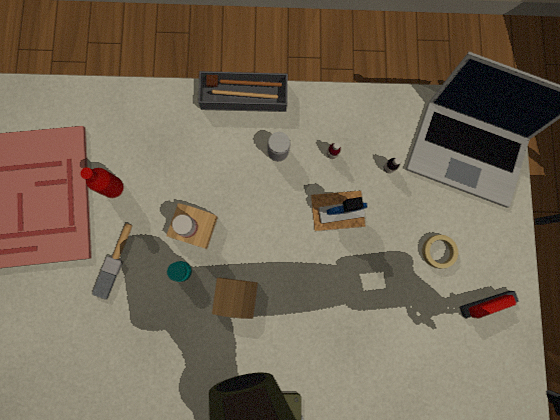

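View pics/scene0.png

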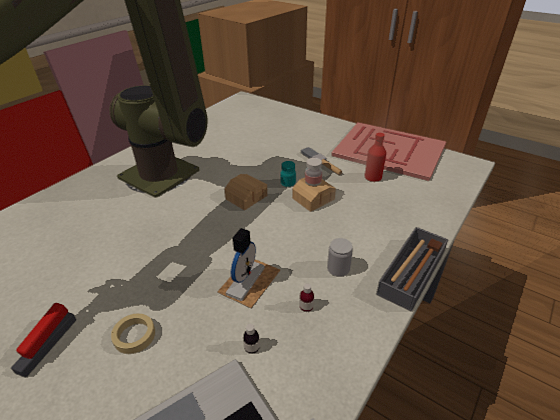

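```bash
python3 - <<'E'
from h import *
cap('wrist','w0')
im,_=cap('top')
big=cv2.resize(im[160:330,150:390],None,fx=3.3,fy=3.3,interpolation=cv2.INTER_CUBIC);cv2.imwrite('pics/top0z.png',big[:,:,::-1])
for l in ['jar','offcut','mat','gauge']:
  for d in models.outline_of('top',l):
    m=d['mask'].astype(np.uint8);c=max(cv2.findContours(m,0,2)[0],key=cv2.contourArea);print(l,d['confidence'],cv2.minAreaRect(c),m.sum())
im,_=cap('scene');big=cv2.resize(im[130:320,200:360],None,fx=3.1,fy=3.1,interpolation=cv2.INTER_CUBIC);cv2.imwrite('pics/sc0z.png',big[:,:,::-1])
E
```

```text
jar 0.72 ((179.0, 271.0), (20.0, 22.0), 90.0) 393
jar 0.7 ((184.85000610351562, 225.45001220703125), (24.66576385498047, 18.657434463500977), 18.434947967529297) 396
offcut 0.85 ((192.0500030517578, 225.35000610351562), (43.32320022583008, 36.04996109008789), 18.43494987487793) 1097
offcut 0.75 ((234.96316528320312, 298.2855529785156), (42.29452896118164, 37.94350051879883), 7.352379322052002) 1577
mat 0.65 ((337.7926330566406, 210.60491943359375), (38.40447235107422, 51.31187057495117), 83.1572265625) 1144
mat 0.4 ((101.2101821899414, 181.61463928222656), (45.650569915771484, 23.22433090209961), 28.610458374023438) 854
gauge 0.77 ((343.35906982421875, 209.7013702392578), (20.159095764160156, 48.544029235839844), 79.99201965332031) 821
gauge 0.36 ((333.5, 151.0), (16.0, 13.0), 90.0) 186
```

View pics/w0.png

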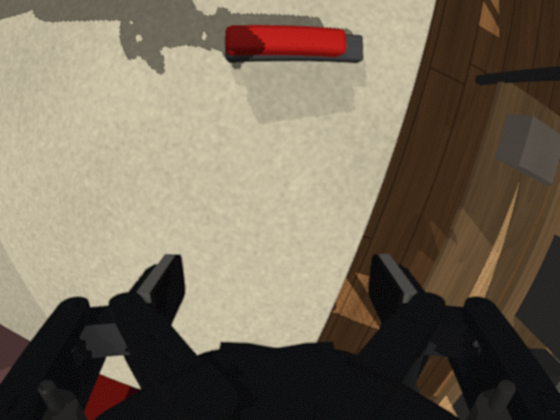

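View pics/top0z.png

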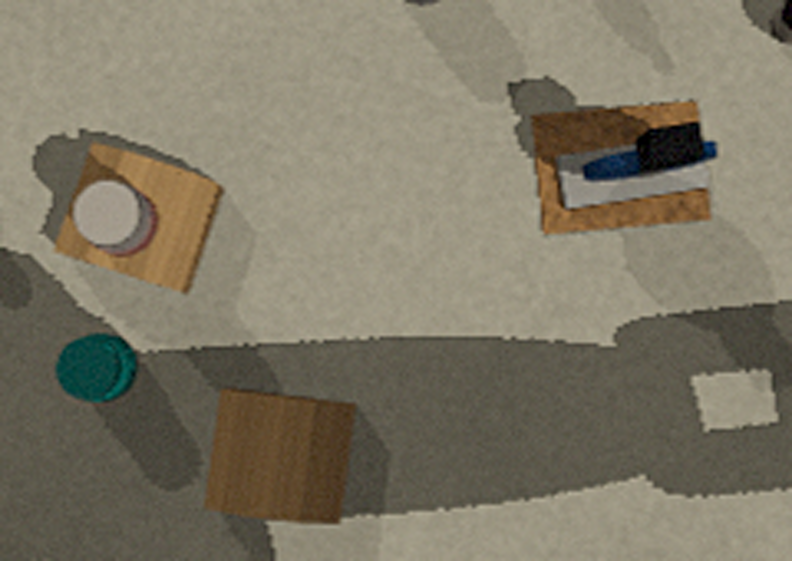

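View pics/sc0z.png

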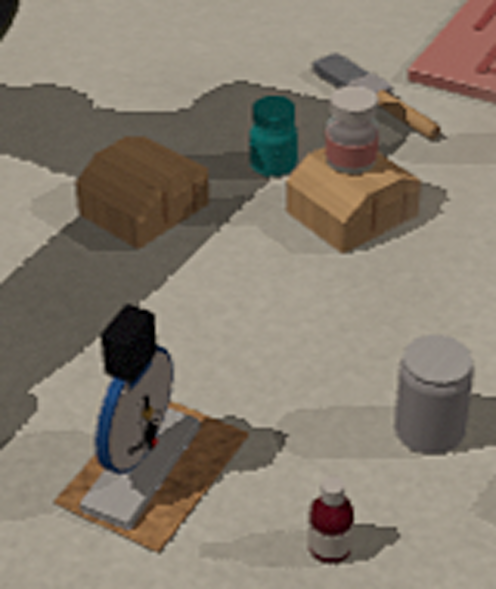

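```bash
python3 - <<'E'
from h import *
print(at_z('top',[[279,142],[333,149],[393,163],[441,251],[88,175],[120,190],[179,267],[184.5,225]],0.075).round(3))
c=np.array([[532,117],[697,100],[709,217],[543,234]])/3.3+[150,160]
p=at_z('top',c,0.004);print('mat',p.round(3),p.mean(0))
c=np.array([[559,157],[708,187],[566,208]])/3.3+[150,160];print(at_z('top',c,0.016).round(3))
c=np.array([[95,145],[220,188],[187,292],[55,250]])/3.3+[150,160];p=at_z('top',c,0.036);print('off',p.round(3),p.mean(0))
c=np.array([[640,130],[697,122],[703,165],[640,172]])/3.3+[150,160];p=at_z('top',c,0.164);print('grip',p.round(3),p.mean(0))
c=np.array([[108,214]])/3.3+[150,160];p=at_z('top',c,0.135);print('jarcap',p)
o=get_obs();print(R.from_rotvec(o['tool_rot']).as_matrix().round(3))
E
```

```text
[[ 0.739 -0.04   0.075]
 [ 0.724 -0.18   0.075]
 [ 0.689 -0.336  0.075]
 [ 0.463 -0.452  0.075]
 [ 0.643  0.44   0.075]
 [ 0.606  0.358  0.075]
 [ 0.417  0.203  0.075]
 [ 0.52   0.194  0.075]]
mat [[ 0.613 -0.132  0.004]
 [ 0.63  -0.27   0.004]
 [ 0.532 -0.278  0.004]
 [ 0.516 -0.141  0.004]] [ 0.5730867  -0.20505414  0.004     ]
[[ 0.578 -0.152  0.016]
 [ 0.556 -0.274  0.016]
 [ 0.537 -0.158  0.016]]
off [[0.579 0.219 0.036]
 [0.546 0.119 0.036]
 [0.464 0.142 0.036]
 [0.496 0.246 0.036]] [0.52148325 0.1816581  0.036     ]
grip [[ 0.576 -0.188  0.164]
 [ 0.582 -0.229  0.164]
 [ 0.552 -0.232  0.164]
 [ 0.546 -0.188  0.164]] [ 0.56392917 -0.20925297  0.164     ]
jarcap [[0.51435481 0.18610032 0.135     ]]
[[ 0.959  0.284  0.   ]
 [ 0.284 -0.959  0.   ]
 [ 0.    -0.    -1.   ]]
```

```bash
python3 -m jog '[[[3.4,2.07,0],0.08],[[3.4,2.07,0],0.08],[[3.4,2.07,0],0.08],[[3.4,2.07,0],0.08],[[3.4,2.07,0],0.08],[[3.4,2.07,0],0.08],[[3.4,2.07,0],0.08],[[3.4,2.07,0],0.08]]' 1; python3 -m jog '[[[3.4,2.07,0],0.08],[[3.4,2.07,0],0.08],[[3.4,2.07,0],0.08],[[3.4,2.07,0],0.08],[[3.4,2.07,0],0.08],[[3.4,2.07,0],0.08],[[3.4,2.07,0],0.08],[[3.4,2.07,0],0.08]]'
```

```text
time: 1.47
tool_pos: [0.458, -0.4564, 0.1998]
tool_rot: [2.806, 1.411, 0.0]
ft_force: [-0.4, -1.6, 0.4]
grip_width: 0.0853
time: 2.13
tool_pos: [0.73, -0.2908, 0.1995]
tool_rot: [2.22, 2.223, -0.0]
ft_force: [0.1, -1.1, 0.9]
grip_width: 0.0856
```

```bash
python3 -m jog '[[[1.5,1,-3],0],[[1.5,1,-3],0],[[0,0,-3],0],[[0,0,0],0],[[0,0,0],0]]'; python3 - <<'E'
from h import *
im,o=cap('wrist','w1')
for l in ['gauge','mark_tip','pointer_tip','mat']: print(l,spot('wrist',l,o))
E
```

```text
time: 2.55
tool_pos: [0.7567, -0.2712, 0.106]
tool_rot: [-2.22, -2.214, 0.004]
ft_force: [-1.1, 0.1, 0.6]
grip_width: 0.0852
gauge [(0.91, [0.579, -0.214, 0.065], [52.0, 145.0])]
mark_tip [(0.56, [0.577, -0.204, 0.034], [70.0, 129.0])]
pointer_tip [(0.62, [0.581, -0.209, 0.059], [57.0, 137.0])]
mat [(0.55, [0.603, -0.189, 0.004], [109.0, 109.0])]
```

View pics/w1.png

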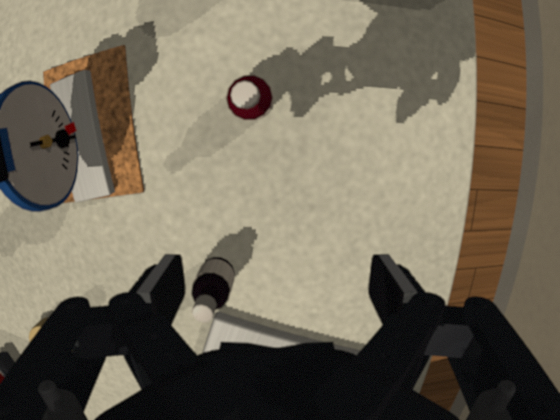

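```bash
python3 - <<'E'
from h import *
im=cv2.imread('pics/w1.png')
cv2.imwrite('pics/w1z.png',cv2.resize(im[35:225,0:155],None,fx=4,fy=3.15*4/3.15*0.78,interpolation=cv2.INTER_CUBIC)) if 0 else cv2.imwrite('pics/w1z.png',cv2.resize(im[75:220,0:150],None,fx=4,fy=4,interpolation=cv2.INTER_CUBIC))
E
```

```text
(no output)
```

View pics/w1z.png

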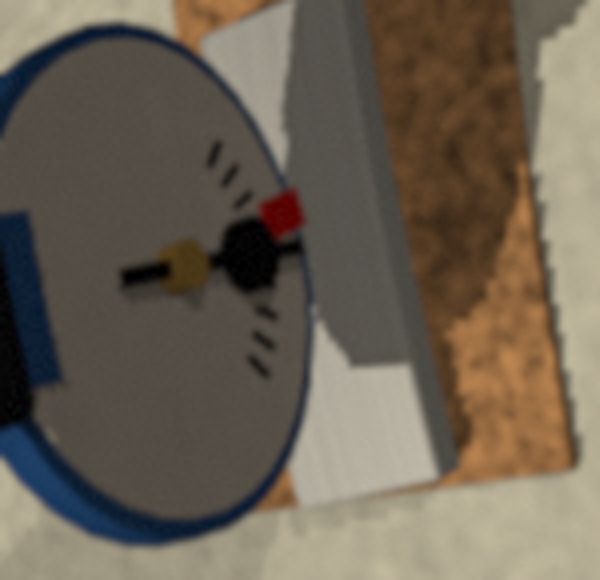

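```bash
python3 - <<'E'
from h import *
im=cv2.imread('pics/w1.png')
cv2.imwrite('pics/w1y.png',cv2.resize(im[35:110,30:150],None,fx=6,fy=6,interpolation=cv2.INTER_CUBIC))
E
```

```text
(no output)
```

View pics/w1y.png

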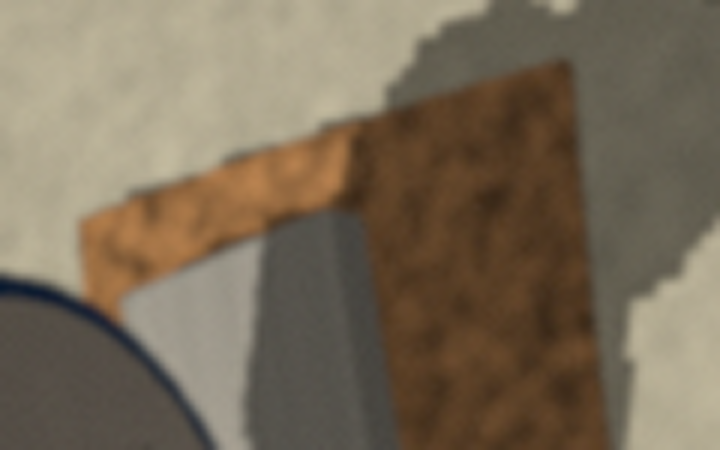

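```bash
python3 - <<'E'
from h import *
from scipy.optimize import least_squares
# same pose as measured (arm held)
o=get_obs();print(o['tool_pos'],o['time'])
def G(p,L,z): 
    c,s=np.cos(p[2]),np.sin(p[2]);L=np.array(L,float);return np.c_[p[0]+c*L[:,0]-s*L[:,1],p[1]+s*L[:,0]+c*L[:,1],z+L[:,2]]
L=[[22,-60,12],[22,-60,0],[22,60,12],[22,60,0],[-22,60,12],[8,0,70],[10,0,28]]
px=np.array([[110,193.75],[114,192],[85.3,70.3],[90,70.5],[50.3,84.7],[45.8,141.5],[75,136.75]])
def f(p,full=0):
    q=proj('wrist',G(p,np.array(L)/1e3,.004),o)-px-p[3:5];m=p[5]
    q2=proj('wrist',G(p,[[.010,.042*np.sin(m),.070-.042*np.cos(m)]],.004),o)-[70.75,128.25]-p[3:5]
    return np.r_[q.ravel(),q2.ravel(),p[3:5]*.3]
r=least_squares(f,[.57,-.21,0,0,0,.2]);print('gauge',r.x.round(4),f(r.x).round(1))
Lm=[[50,70,4],[-50,70,4],[50,-70,4]];pm=np.array([[124.7,45],[43.3,71.7],[143.3,191.3]])
g=lambda p:(proj('wrist',G(p,np.array(Lm)/1e3,0),o)-pm-r.x[3:5]).ravel()
rm=least_squares(g,[.57,-.21,0]);print('mat',rm.x.round(4),g(rm.x).round(1))
E
```

```text
[ 0.75972534 -0.27345482  0.11361433] 2.8
gauge [ 0.5727 -0.214   0.1572  1.1792 -1.0182  0.2015] [-1.3  0.1  0.2 -1.1 -1.   0.2  0.7  1.1 -0.7 -0.2 -0.2  0.6  0.3 -0.2
  2.2 -0.7  0.4 -0.3]
mat [ 0.5796 -0.2057  0.0957] [-0.1  0.5  0.1 -0.3  0.1 -0.3]
```

```bash
cat >> h.py <<'E'
def G(p,L,z):
    c,s=np.cos(p[2]),np.sin(p[2]);L=np.array(L,float);return np.c_[p[0]+c*L[:,0]-s*L[:,1],p[1]+s*L[:,0]+c*L[:,1],z+L[:,2]]
E
python3 - <<'E'
from h import *
from scipy.optimize import least_squares
im,o2=cap('wrist','w2');print(o2['tool_pos'],o2['tool_rot'],o2['dq'].round(3))
cv2.imwrite('pics/w2z.png',cv2.resize(im[40:220,0:155],None,fx=4,fy=3.3,interpolation=cv2.INTER_CUBIC)[:,:,::-1])
o=dict(tool_pos=[.7567,-.2712,.106],tool_rot=[-2.22,-2.214,.004])
L=[[22,-60,12],[22,-60,0],[22,60,12],[22,60,0],[-22,60,12],[8,0,70],[10,0,28]]
px=np.array([[110,193.75],[114,192],[85.3,70.3],[90,70.5],[50.3,84.7],[45.8,141.5],[75,136.75]])
def f(p,full=0):
    q=proj('wrist',G(p,np.array(L)/1e3,.004),o)-px-p[3:5];m=p[5]
    q2=proj('wrist',G(p,[[.010,.042*np.sin(m),.070-.042*np.cos(m)]],.004),o)-[70.75,128.25]-p[3:5]
    return np.r_[q.ravel(),q2.ravel(),p[3:5]*.3]
r=least_squares(f,[.57,-.21,0,0,0,.2]);print('gauge',r.x.round(4),f(r.x).round(1))
Lm=[[50,70,4],[-50,70,4],[50,-70,4]];pm=np.array([[124.7,45],[43.3,71.7],[143.3,191.3]])
g=lambda p:(proj('wrist',G(p,np.array(Lm)/1e3,0),o)-pm-r.x[3:5]).ravel()
rm=least_squares(g,[.57,-.21,0]);print('mat',rm.x.round(4),g(rm.x).round(1))
E
```

```text
[ 0.75972534 -0.27345482  0.11361433] [2.22220525 2.21344168 0.00312055] [ 0.002  0.002  0.008 -0.001 -0.001 -0.   ]
gauge [ 0.5687 -0.2113  0.1659 -1.8568 -0.9568  0.1973] [-0.7  1.1  1.1 -0.2 -1.1 -0.7  0.9  0.3 -0.6 -0.4 -1.7  0.6 -0.  -0.2
  2.  -0.6 -0.6 -0.3]
mat [ 0.5747 -0.203   0.101 ] [-0.5 -0.6 -0.  -0.3  0.3  0.9]
```

View pics/w2z.png

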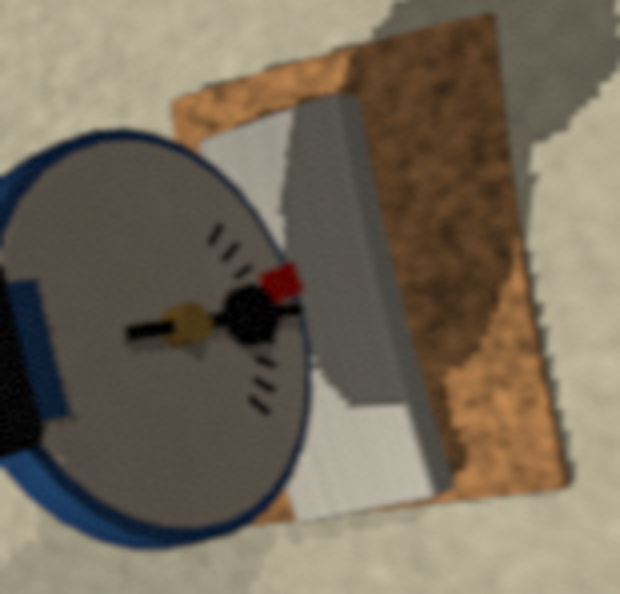

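```bash
python3 - <<'E'
from h import *
from scipy.optimize import least_squares
o=get_obs()
L=[[22,-60,12],[22,-60,0],[22,60,12],[22,60,0],[-22,60,12],[8,0,70],[10,0,28]]
px=np.array([[109.25,189.4],[113,187.6],[83.75,69.4],[89.5,68.8],[50,83.3],[47,137.9],[75,133.9]])
mk=[70,125.8]
def f(p,full=0):
    q=proj('wrist',G(p,np.array(L)/1e3,.004),o)-px-p[3:5];m=p[5]
    q2=proj('wrist',G(p,[[.010,.042*np.sin(m),.070-.042*np.cos(m)]],.004),o)-mk-p[3:5]
    return np.r_[q.ravel(),q2.ravel(),p[3:5]*.3]
r=least_squares(f,[.57,-.21,0,0,0,.2]);print('gauge',r.x.round(4),f(r.x).round(1))
Lm=[[50,70,4],[-50,70,4],[50,-70,4]];pm=np.array([[123,44.5],[43,70.3],[141.75,187.6]])
g=lambda p:(proj('wrist',G(p,np.array(Lm)/1e3,0),o)-pm-r.x[3:5]).ravel()
rm=least_squares(g,[.57,-.21,0]);print('mat',rm.x.round(4),g(rm.x).round(1))
# direct: intersect rays with plane x=10mm of fitted gauge
p,d=ray('wrist',np.array([[47,137.9],[75,133.9],mk])-0*r.x[3:5],o)
n=np.array([np.cos(r.x[2]),np.sin(r.x[2]),0]);
for off in(.006,.010):
  c=np.array([r.x[0],r.x[1],.074])+n*off
  P=p+d*(((c-p)@n)/(d@n))[:,None];t=np.array([-n[1],n[0],0]);print(((P-c)@t).round(4),(P[:,2]-.074).round(4))
E
```

```text
gauge [ 0.5681 -0.2107  0.1726 -2.5245 -1.186   0.1939] [-0.6  1.1  1.3  0.1 -0.5 -1.3  0.3  0.5 -0.7 -0.4 -2.2  0.9 -0.3 -0.3
  2.5 -0.8 -0.8 -0.4]
mat [ 0.5738 -0.2028  0.1   ] [-0.2 -0.8  0.   0.   0.1  0.8]
[-0.0006 -0.0012  0.007 ] [-0.0086 -0.0518 -0.0463]
[-0.0012 -0.0018  0.0063] [-0.0037 -0.046  -0.0406]
```

```bash
python3 -m jog '[[[0,0,4],0.03],[[-0.6,0.2,4],0.03],[[-3.6,1.2,1],0.03],[[-3.8,1.2,0],0.03],[[-3.8,1.2,0],0.03],[[-3.8,1.2,0],0.02],[[-3.6,1.25,0],0],[[0,0,0],0]]'; python3 -m jog '[[[0,0,0],0],[[0,0,0],0],[[0,0,0],0]]';python3 - <<'E'
from h import *
im,o=cap('wrist','w3');print(o['tool_pos'],R.from_rotvec(o['tool_rot']).as_matrix().round(3)[:2,:2].tolist(),o['dq'].round(3))
for l in ['gauge','mat']: print(l,spot('wrist',l,o))
for yaw in [.168]:
  g=[.568,-.211,yaw]
  for L in ([[.013,.02,.16],[.013,-.02,.16],[-.013,.02,.16],[-.013,-.02,.16]],[[.022,.06,.012],[.022,-.06,.012],[-.022,.06,.012]]): print(proj('wrist',G(g,L,.004),o).round(1).tolist())
E
```

```text
time: 3.52
tool_pos: [0.5599, -0.2071, 0.1984]
tool_rot: [-2.026, -2.395, 0.002]
ft_force: [0.0, 0.3, -0.8]
grip_width: 0.0855
time: 3.77
tool_pos: [0.5681, -0.2104, 0.2012]
tool_rot: [2.027, 2.396, 0.001]
ft_force: [0.2, 0.4, -0.6]
grip_width: 0.0853
[ 0.56806682 -0.21042966  0.20123229] [[-0.166, 0.986], [0.986, 0.166]] [ 0.002  0.02  -0.009 -0.002  0.003 -0.001]
gauge [(0.74, [0.728, -0.045, 0.079], [460.0, 58.0]), (0.55, [0.565, -0.197, 0.132], [274.0, 186.0])]
mat [(0.78, [0.592, -0.191, 0.005], [299.0, 161.0]), (0.64, [0.698, -0.342, 0.051], [363.0, 305.0])]
[[294.1, 188.6], [293.3, 243.8], [255.4, 188.7], [256.6, 243.8]]
[[295.0, 122.7], [293.9, 226.2], [254.9, 122.8]]
```

View pics/w3.png

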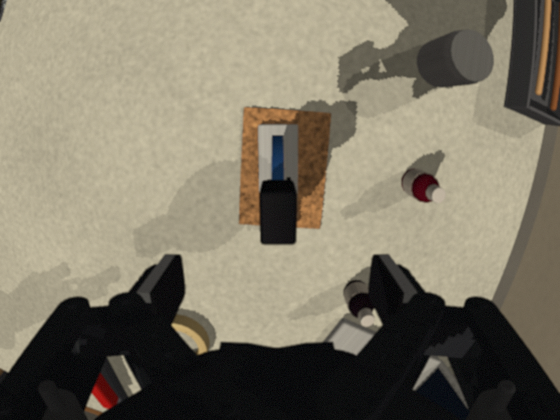

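```bash
python3 - <<'E'
from h import *
o=dict(tool_pos=[0.56807,-0.21043,0.20123],tool_rot=[2.027,2.396,.001])
p=at_z('wrist',[[245,107],[330,113],[321,228],[239,223]],.004,o);print(p.round(4),p.mean(0))
E
python3 -m jog '[[[0.25,0.05,-2.5],0],[[0,0,-2.5],0],[[0,0,-2.4],0],[[0,0,0],0],[[0,0,0],0]]' 1; python3 -m jog '[[[0,0,0],0],[[0,0,0],0],[[0,0,0],0],[[0,0,0],0],[[0,0,0],0],[[0,0,0],0],[[0,0,0],0]]' -1 40
```

```text
[[ 0.5216 -0.1398  0.004 ]
 [ 0.6179 -0.13    0.004 ]
 [ 0.6344 -0.2676  0.004 ]
 [ 0.5345 -0.2776  0.004 ]] [ 0.57710898 -0.20374587  0.004     ]
time: 4.33
tool_pos: [0.5684, -0.2088, 0.1239]
tool_rot: [-2.026, -2.396, 0.002]
ft_force: [-0.3, -0.4, 0.8]
grip_width: 0.0851
time: 4.92
tool_pos: [0.5695, -0.2093, 0.1269]
tool_rot: [2.027, 2.398, 0.001]
ft_force: [-1.6, 0.7, 5.0]
grip_width: 0.0243
```

```bash
python3 -m jog '[[[0,0,2.5],0],[[0,0,2.5],0],[[-0.3,3.5,0],-0.1],[[-0.4,3.9,0],-0.1],[[-0.4,3.9,0],-0.1],[[-0.4,3.9,0],-0.1],[[-0.4,3.8,0],-0.1],[[0,0,0],0]]';  python3 -m jog '[[[0,0,0],0],[[0,0,0],0],[[0,0,-2.5],0],[[0,0,-2],0],[[0,0,-0.3],0],[[0,0,0],0],[[0,0,0],0],[[0,0,0],0]]'; python3 - <<'E'
from h import *
im,o=cap('wrist','w4');print(o['tool_pos'],o['ft_force'])
cap('scene','s4')
E
```

```text
time: 5.58
tool_pos: [0.5479, -0.0128, 0.1738]
tool_rot: [-2.552, -1.822, -0.0]
ft_force: [0.8, 1.4, -3.8]
grip_width: 0.0245
time: 6.25
tool_pos: [0.5506, -0.0198, 0.1286]
tool_rot: [2.559, 1.821, 0.001]
ft_force: [0.3, 0.4, -3.4]
grip_width: 0.0245
[ 0.55062809 -0.01984425  0.12856897] [ 0.25005915  0.4330074  -3.36576489]
```

View pics/w4.png

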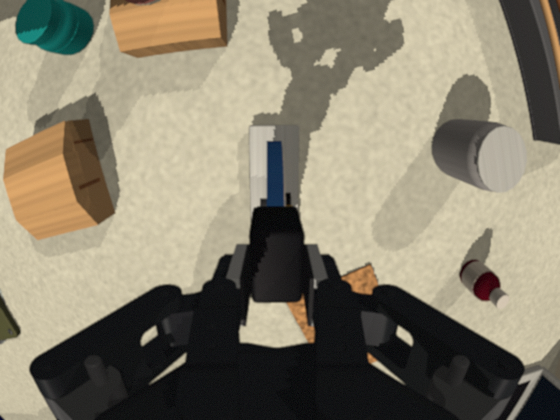

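View pics/s4.png

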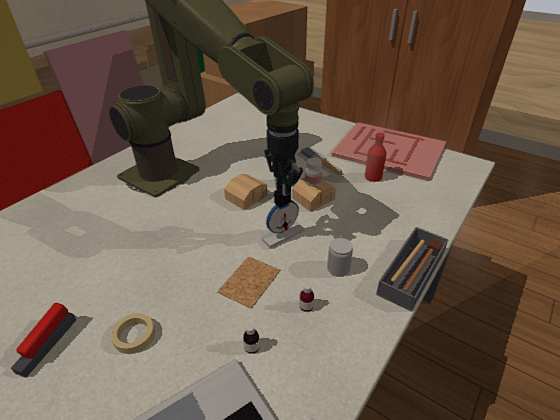

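```bash
python3 -m jog '[[[0,0,-0.3],0],[[0,0,-0.25],0],[[0,0,0],0],[[0,0,0],0]]'
```

```text
time: 6.68
tool_pos: [0.5513, -0.0186, 0.124]
tool_rot: [2.558, 1.822, 0.005]
ft_force: [-0.6, 3.1, 5.5]
grip_width: 0.0243
```

```bash
python3 -m jog '[[[0,0,0],0],[[0,0,0],0],[[0,0,0],0],[[0,0,0],0],[[0,0,2],0],[[0,0,3],0],[[0,0,3],0],[[0,0,1],0]]' 1; python3 -m jog '[[[-0.8,3.2,0],0],[[-0.8,3.2,0],0],[[-0.8,3.2,0],0],[[-0.8,3.2,0],0],[[0,0,0],0],[[0,0,0],0],[[0,0,0],0]]'; python3 - <<'E'
from h import *
im,o=cap('wrist','w5');print(o['tool_pos'],o['tool_rot'],o['dq'].round(3))
for l in ['jar','offcut']: print(l,spot('wrist',l,o))
E
```

```text
time: 7.35
tool_pos: [0.5521, -0.0195, 0.217]
tool_rot: [2.555, 1.82, 0.008]
ft_force: [1.4, 0.1, -0.2]
grip_width: 0.0855
time: 7.93
tool_pos: [0.5178, 0.1086, 0.2114]
tool_rot: [2.558, 1.823, -0.001]
ft_force: [0.4, 0.1, 0.1]
grip_width: 0.0852
[0.51783433 0.1086346  0.21144182] [ 2.55829564e+00  1.82307984e+00 -1.42276858e-03] [-0.022  0.002 -0.003  0.001  0.001  0.002]
jar [(0.94, [0.522, 0.192, 0.134], [245.0, 101.0]), (0.68, [0.414, 0.21, 0.08], [143.0, 126.0])]
offcut [(0.9, [0.361, 0.092, 0.05], [153.0, 237.0]), (0.58, [0.538, 0.173, 0.058], [274.0, 116.0]), (0.2, [0.382, 0.39, 0.018], [100.0, 7.0])]
```

View pics/w5.png

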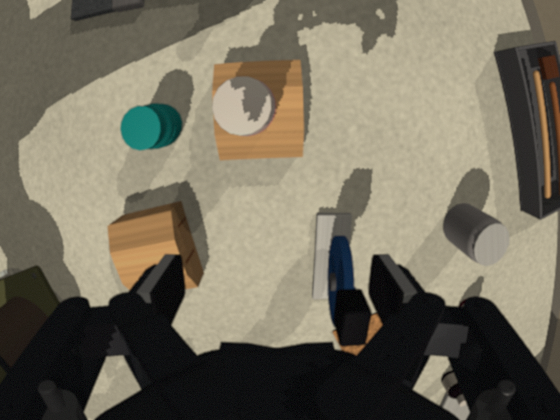

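```bash
python3 - <<'E'
from h import *
im=cv2.imread('pics/w5.png')
cv2.imwrite('pics/w5z.png',cv2.resize(im[50:170,195:320],None,fx=5,fy=5,interpolation=cv2.INTER_CUBIC))
E
```

```text
(no output)
```

View pics/w5z.png

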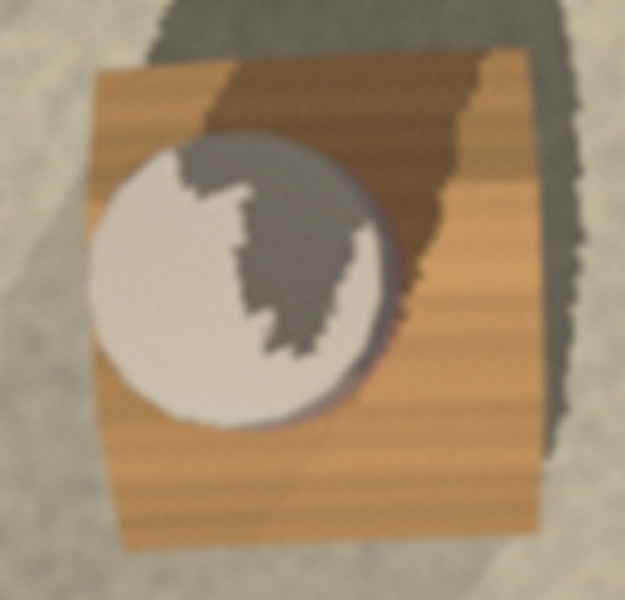

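```bash
python3 - <<'E'
from h import *
from scipy.optimize import least_squares
o=dict(tool_pos=[0.51783433,0.1086346,0.21144182],tool_rot=[2.55829564e+00,1.82307984e+00,-1.42276858e-03])
print('cap',at_z('wrist',[[242.2,106]],.135,o))
px=np.array([[97,73],[528,47],[540,533],[125,551]])/5+[195,50]
for zp,zm in((.0440,.039),(.039,.044)):
  L=[[-.045,.052,zp],[.045,.052,zp],[.045,-.052,zm],[-.045,-.052,zm]]
  f=lambda p:(proj('wrist',G(p,L,0),o)-px).ravel()
  r=least_squares(f,[.52,.18,-.3]);print(r.x.round(4),f(r.x).round(1)); 
  print(proj('wrist',G(r.x,[[-.045,.022,.06],[-.045,-.022,.06],[.045,.022,.06],[.045,-.022,.06]],0),o).round(1).tolist())
T=R.from_rotvec(o['tool_rot']).as_matrix();print('tool y yaw',np.arctan2(T[1,1],T[0,1]))
E
```

```text
cap [[0.51879798 0.18876066 0.135     ]]
[ 0.5258  0.1843 -0.2952] [-0.2 -0.4 -0.2  0.2  0.2  0.1  0.2  0. ]
[[212.4, 90.9], [214.8, 134.0], [302.7, 86.3], [304.1, 129.9]]
[ 0.526   0.185  -0.2924] [ 0.5 -0.3 -0.7  0.2  0.7 -0.  -0.5  0.1]
[[212.3, 90.3], [214.8, 133.4], [302.7, 85.5], [304.2, 129.1]]
tool y yaw -0.3325118356935011
```

```bash
python3 -m jog '[[[0,3,0],0],[[0.1,3,0],0],[[0,2,-1.5],0],[[0,0,-2.5],0],[[0,0,-3.5],0],[[0,0,-3.5],0],[[0,0,-2.4],0],[[0,0,-0.3],0]]' 1; python3 -m jog '[[[0,0,0],0],[[0,0,0],0],[[0,0,0],0]]'; python3 - <<'E'
from h import *
im,o=cap('wrist','w6');print(o['tool_pos'],o['tool_rot'],o['dq'].round(3))
E
```

```text
time: 8.75
tool_pos: [0.515, 0.1869, 0.0688]
tool_rot: [-2.557, -1.818, 0.016]
ft_force: [-0.9, -0.5, -0.5]
grip_width: 0.0854
time: 9.0
tool_pos: [0.5211, 0.1891, 0.0778]
tool_rot: [2.558, 1.821, 0.007]
ft_force: [-0.4, 1.3, 0.1]
grip_width: 0.0856
[0.52107765 0.18905564 0.07775823] [2.55811298 1.82080999 0.00652087] [ 0.003 -0.008 -0.002 -0.    -0.002 -0.001]
```

View pics/w6.png

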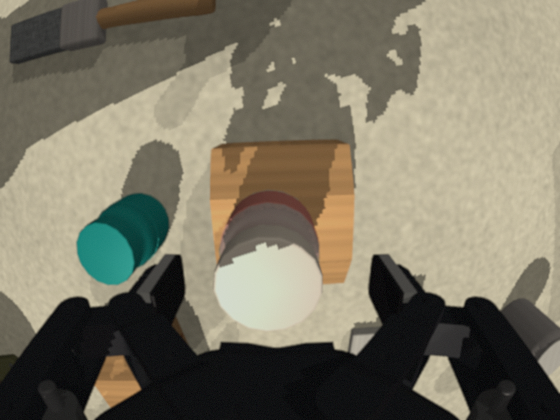

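```bash
python3 -m jog '[[[-0.35,0.1,-0.3],0],[[0,0,0],0],[[0,0,0],0]]' 1; python3 -m jog '[[[0,0,0],0],[[0,0,0],0],[[0,0,0],0],[[0,0,0],0],[[0,0,0],0],[[0,0,0],0]]' -1 50;  python3 -m jog '[[[0,0,2],0],[[0,0,3],0],[[0,0,3],0],[[0,0,0],0],[[0,0,0],0]]'; python3 - <<'E'
from h import *
im,o=cap('wrist','w7');print(o['tool_pos'],o['ft_force'])
E
```

```text
time: 9.3
tool_pos: [0.5155, 0.1901, 0.0726]
tool_rot: [2.558, 1.823, 0.001]
ft_force: [0.3, -0.1, 0.5]
grip_width: 0.0856
time: 9.8
tool_pos: [0.5162, 0.1901, 0.0727]
tool_rot: [2.558, 1.822, 0.002]
ft_force: [0.5, -0.2, 3.9]
grip_width: 0.0454
time: 10.22
tool_pos: [0.5163, 0.1903, 0.1535]
tool_rot: [2.558, 1.822, 0.005]
ft_force: [-0.6, -0.2, -2.5]
grip_width: 0.0454
[0.51631922 0.1902591  0.15347002] [-0.55189762 -0.20138324 -2.492721  ]
```

View pics/w7.png

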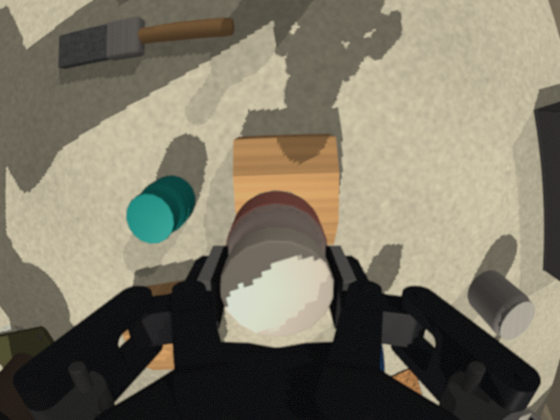

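```bash
python3 - <<'E'
from h import *
o=get_obs()
z=o['tool_pos'][2]+.0623
print(proj('wrist',[[*o['tool_pos'][:2],z]],o),at_z('wrist',[[277,286]],z,o),o['tool_pos'])
E
```

```text
[[274.24036866 293.30929655]] [[0.51713732 0.19275543 0.21359681]] [0.51496464 0.18986445 0.15129681]
```

```bash
python3 -m jog '[[[0,0,3.5],0],[[0.5,-3,3.2],0],[[0.5,-3.6,0],0],[[0.5,-3.6,0],0],[[0.6,-3.6,0],0],[[0.6,-3.6,0],0],[[0.6,-3.6,0],0],[[0.6,-3.6,0],0]]'; python3 -m jog '[[[0.6,-3.6,0],0],[[0.6,-3.6,0],0],[[0.5,-3.6,0],0],[[0.5,-3.6,0],0],[[0,-0.6,0],0],[[0,0,0],0],[[0,0,0],0],[[0,0,0],0]]'; python3 - <<'E'
from h import *
im,o=cap('wrist','w8');print(o['tool_pos'],o['ft_force'],o['dq'].round(3))
E
```

```text
time: 10.93
tool_pos: [0.5526, -0.0558, 0.2138]
tool_rot: [-2.556, -1.82, 0.005]
ft_force: [1.6, 0.5, -1.9]
grip_width: 0.0452
time: 11.6
tool_pos: [0.5755, -0.2029, 0.2155]
tool_rot: [-2.556, -1.822, 0.002]
ft_force: [0.5, -0.0, -2.5]
grip_width: 0.0455
[ 0.57546544 -0.2029211   0.21551357] [ 0.46419552 -0.01174494 -2.48573602] [ 0.014 -0.014 -0.007 -0.002 -0.001 -0.001]
```

View pics/w8.png

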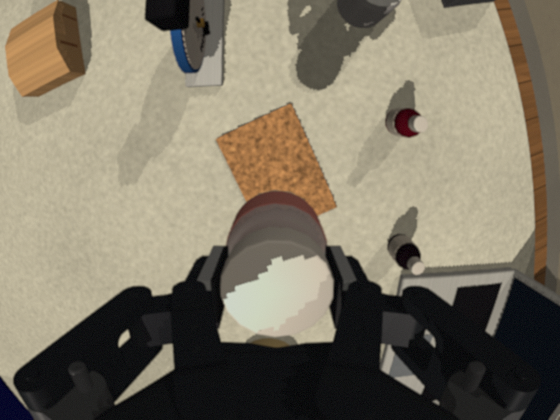

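```bash
python3 - <<'E'
from h import *
from scipy.optimize import least_squares
o=get_obs();print(o['tool_pos'])
o['tool_pos']=[0.57546544,-0.2029211,0.21551357]
L=[[-.05,.07,.004],[.05,.07,.004]];px=np.array([[217,140],[292,102]])
f=lambda p:(proj('wrist',G(p,L,0),o)-px).ravel()
r=least_squares(f,[.57,-.2,.1]);print(r.x,f(r.x))
print(proj('wrist',G(r.x,[[.05,-.07,.004]],0),o))
z=.2155+.0623
print(at_z('wrist',[[277,288]],z,o))
E
```

```text
[ 0.57572179 -0.20279155  0.216083  ]
[ 0.58031837 -0.20511583  0.12965048] [-0.03479415  0.01821042  0.03389903 -0.01694316]
[[340.80726341 204.93789556]]
[[ 0.57737257 -0.20099787  0.2778    ]]
```

```bash
python3 -m jog '[[[0,-0.4,-3],0],[[0,0,-3.5],0],[[0,0,-3.5],0],[[0,0,-3.5],0],[[0,0,-3],0],[[0,0,-1.5],0],[[0,0,-0.8],0],[[0,0,0],0]]'; python3 -m jog '[[[0,0,0],0],[[0,0,0],0],[[0,0,-0.3],0],[[0,0,-0.3],0],[[0,0,-0.2],0],[[0,0,0],0],[[0,0,0],0]]'
```

```text
time: 12.32
tool_pos: [0.5747, -0.2064, 0.0269]
tool_rot: [-2.554, -1.822, 0.003]
ft_force: [0.1, 0.5, -2.2]
grip_width: 0.0454
time: 12.9
tool_pos: [0.576, -0.2084, 0.0211]
tool_rot: [-2.559, -1.822, 0.0]
ft_force: [-0.3, 0.1, -1.7]
grip_width: 0.0457
```

```bash
python3 -m jog '[[[0,0,-0.2],0],[[0,0,-0.2],0],[[0,0,0],0],[[0,0,0],0]]'
```

```text
time: 13.23
tool_pos: [0.5761, -0.2083, 0.017]
tool_rot: [-2.559, -1.822, 0.0]
ft_force: [-0.0, 0.9, -1.2]
grip_width: 0.0455
```

```bash
python3 -m jog '[[[0,0,-0.15],0],[[0,0,0],0],[[0,0,0],0]]'
```

```text
time: 13.48
tool_pos: [0.5764, -0.2085, 0.0167]
tool_rot: [2.559, 1.823, -0.0]
ft_force: [-3.0, 0.9, 4.6]
grip_width: 0.0451
```

```bash
python3 -m jog '[[[0,0,0],0],[[0,0,0],0],[[0,0,0],0],[[0,0,0],0],[[0,0,2],0],[[0,0,4],0],[[0,0,4],0],[[0,0,4],0]]' 1; python3 -m jog '[[[0,0,4],0],[[0,0,2.5],0],[[0,0,0],0]]'; python3 - <<'E'
from h import *
im,o=cap('top','t9');
cv2.imwrite('pics/t9z.png',cv2.resize(im[160:300,160:390],None,fx=3.4,fy=3.4,interpolation=cv2.INTER_CUBIC)[:,:,::-1])
im,o=cap('wrist','w9');print(o['tool_pos'],o['ft_force'],o['dq'].round(3))
E
```

```text
time: 14.15
tool_pos: [0.5756, -0.2081, 0.1565]
tool_rot: [-2.558, -1.822, 0.001]
ft_force: [1.0, -0.7, 0.1]
grip_width: 0.0855
time: 14.4
tool_pos: [0.5798, -0.21, 0.2297]
tool_rot: [2.549, 1.816, 0.011]
ft_force: [1.0, -0.3, 0.7]
grip_width: 0.0855
[ 0.57841988 -0.2093794   0.22584929] [ 0.37281816 -0.67657527 -0.39414896] [-0.001  0.043  0.08  -0.001 -0.009 -0.001]
```

View pics/w9.png

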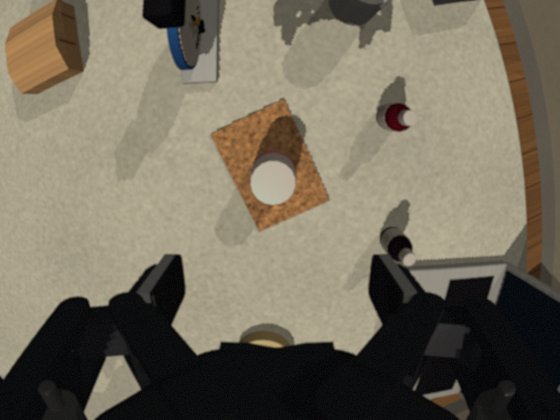

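View pics/t9z.png

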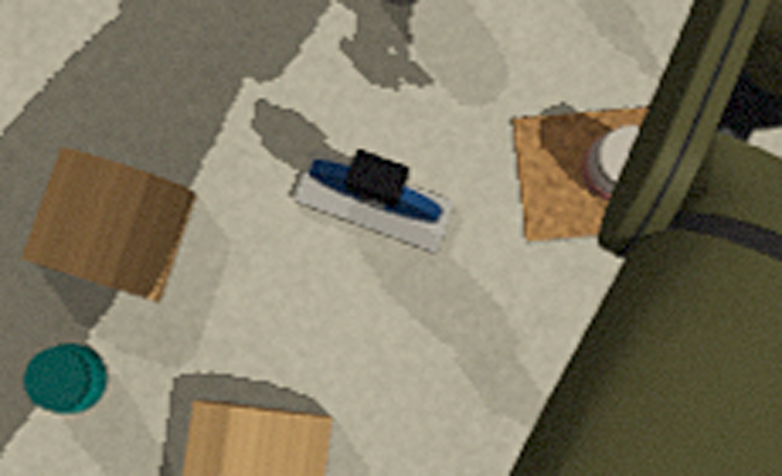

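```bash
python3 - <<'E'
from h import *
o=get_obs();o['tool_pos']=[0.57841988,-0.2093794,0.22584929]
p=at_z('wrist',[[212,133],[285,99],[328,200],[260,230]],.004,o);print(p.round(3),p.mean(0))
print(at_z('wrist',[[273,180]],.079,o))
print(get_obs()['tool_pos'])
E
```

```text
[[ 0.521 -0.139  0.004]
 [ 0.619 -0.13   0.004]
 [ 0.63  -0.267  0.004]
 [ 0.534 -0.277  0.004]] [ 0.57606035 -0.20313548  0.004     ]
[[ 0.57771336 -0.20543097  0.079     ]]
[ 0.57698461 -0.20875634  0.22252209]
```

```bash
python3 -m jog '[[[-0.5,3.8,0],0],[[-0.5,3.8,0],0],[[-0.5,3.8,0],0],[[-0.5,3.8,-1],0],[[-0.5,3.7,-1],0],[[0,0,0],0],[[0,0,0],0],[[0,0,0],0]]'; python3 - <<'E'
from h import *
im,o=cap('wrist','w10');print(o['tool_pos'],o['tool_rot'],o['dq'].round(3))
E
```

```text
time: 15.17
tool_pos: [0.5505, -0.0194, 0.199]
tool_rot: [-2.557, -1.822, 0.004]
ft_force: [-0.1, -0.5, 0.7]
grip_width: 0.0856
[ 0.55045651 -0.01939474  0.19899923] [-2.55711895 -1.82235732  0.00355394] [-0.025 -0.001 -0.027  0.001  0.002  0.001]
```

View pics/w10.png

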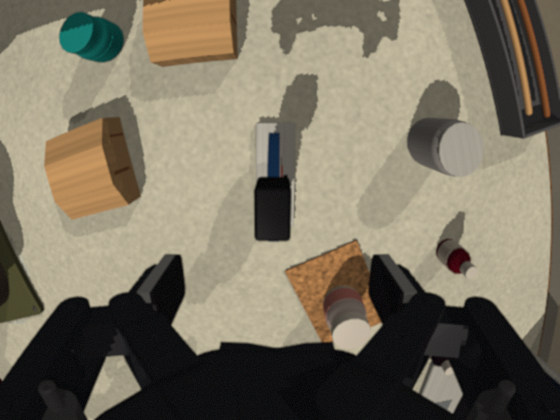

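```bash
python3 -m jog '[[[2.6,-2.4,0],0],[[2.6,-2.4,0],0],[[2.6,-2.4,0],0],[[2.6,-2.4,0],0],[[2.5,-2.3,-2.5],0],[[0,0,-4],0],[[0,0,-3],0],[[0,0,-1],0]]'; python3 -m jog '[[[0,0,0],0],[[0,0,0],0],[[0,0,0],0],[[0,0,0],0],[[0,0,0],0]]'; python3 - <<'E'
from h import *
im,o=cap('wrist','w11');print(o['tool_pos'].tolist(),o['tool_rot'].tolist(),o['dq'].round(3))
im2=viewer.capture('wrist');print(np.abs(im.astype(int)-im2).max())
E
```

```text
time: 15.88
tool_pos: [0.6763, -0.1396, 0.0886]
tool_rot: [-2.555, -1.814, 0.01]
ft_force: [-0.8, -0.8, -1.3]
grip_width: 0.0854
time: 16.3
tool_pos: [0.6814, -0.1384, 0.0992]
tool_rot: [2.556, 1.821, 0.005]
ft_force: [-0.3, 1.0, -0.2]
grip_width: 0.0855
[0.6814094452199186, -0.13836700147324701, 0.09917996191287665] [2.5556251933288885, 1.8207750162772898, 0.004573284797277229] [0.002 0.006 0.01  0.001 0.001 0.002]
66
```

View pics/w11.png

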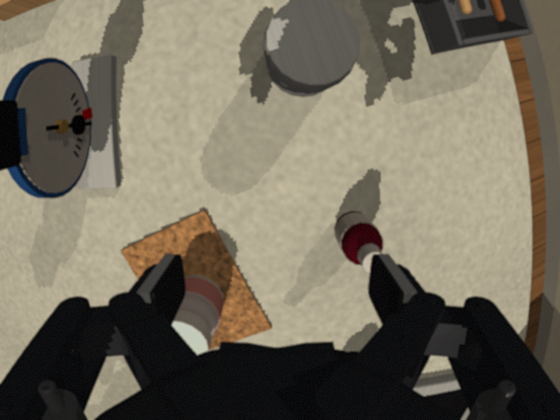

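```bash
python3 - <<'E'
from h import *
im=cv2.imread('pics/w11.png')
cv2.imwrite('pics/w11z.png',cv2.resize(im[45:205,0:130],None,fx=5,fy=3.7,interpolation=cv2.INTER_CUBIC))
b,g,r=[im[:,:,i].astype(float) for i in range(3)]
S=(slice(90,150),slice(40,100))
w=np.clip(r-np.maximum(g,b)-30,0,None);w[:, :]=np.where((np.add.outer(np.zeros(420),np.arange(560))<100),w,0);w[:90]=0;w[150:]=0
ys,xs=np.mgrid[:420,:560];print('red',(w*xs).sum()/w.sum(),(w*ys).sum()/w.sum(),(w>10).sum())
for v in range(100,146): pass
gray=im.sum(2)[108:145,35:100]//3
for i,row in enumerate(gray): print(108+i,' '.join('%3d'%v for v in row[5:]))
E
```

```text
red 86.66527819101458 113.34930080333234 87
108  68  68  67  69  68  69  68  69  67  69  66  68  68  68  68  69  67  67  68  69  67  67  70  69  69  68  68  68  71  71  71  71  72  71  71  70  62  49  32  27  43  62  71  71  68  68  59  51  41  40  46  60  77  82  80  80  81  82  81  82
109  68  69  67  68  67  68  67  69  67  67  66  68  67  66  68  68  67  68  68  70  70  67  69  69  69  68  69  69  68  69  71  71  70  70  70  64  53  31  21  38  54  68  66  66  58  52  46  36  27  25  33  55  75  83  82  82  82  83  82  80
110  67  66  68  65  66  69  67  66  67  69  67  67  68  66  68  68  68  67  70  70  69  69  70  70  70  70  69  67  67  70  70  71  70  73  68  57  36  26  36  53  63  63  57  50  42  39  32  25  25  26  32  53  73  81  82  80  82  83  82  82
111  67  69  67  68  68  68  67  67  67  66  69  67  66  69  68  67  67  68  67  69  69  67  68  67  70  68  68  68  70  69  69  72  72  72  68  56  39  40  55  61  67  61  47  35  30  28  31  26  29  26  33  49  72  80  82  82  81  83  83  80
112  67  68  68  66  66  67  69  68  68  67  66  66  69  67  67  68  67  67  68 
[... 7271 characters left out ...]
  69  68  66  66  68  66  67  68  67  68  69  67  66  67  68  64  57  55  55  56  55  61  66  69  71  69  69  70  69  65  62  58  54  52  48  52  61  63  62  68  69  64  49  55  75  83  82  82  82  83  82  81  81
143  66  68  68  68  69  71  68  69  68  69  69  68  67  68  69  69  69  67  70  68  70  67  67  58  57  54  52  58  61  65  69  66  70  70  68  68  63  61  59  60  57  54  58  62  67  66  68  70  64  50  56  77  84  83  82  83  82  82  83  84
144  66  67  68  67  67  69  69  66  69  68  69  68  68  66  68  69  68  69  70  68  68  67  66  60  56  55  56  57  62  68  69  68  69  70  66  61  52  50  59  61  59  59  61  63  67  69  69  71  64  49  60  76  85  85  82  83  83  81  82  84
```

View pics/w11z.png

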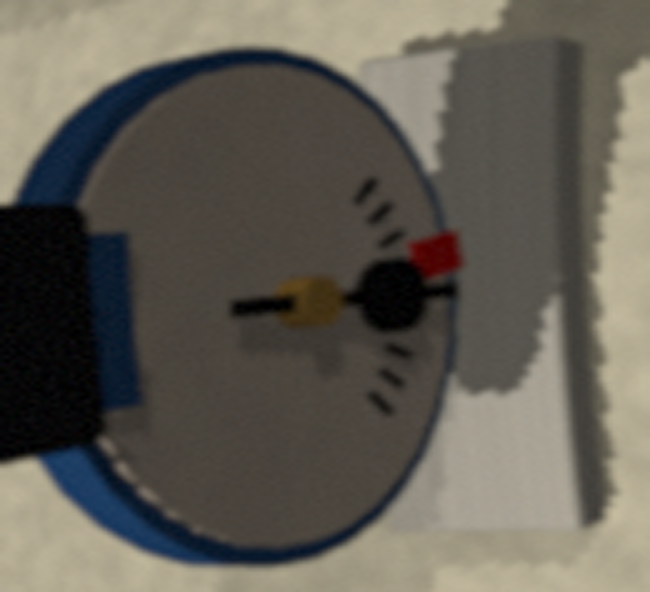

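```bash
python3 - <<'E'
from h import *
from scipy.optimize import least_squares
o=dict(tool_pos=[0.6814094,-0.138367,0.09918],tool_rot=[2.5556252,1.820775,0.0045733])
L=np.array([[22,-60,12],[22,-60,0],[22,60,12],[22,60,0],[10,0,28]])/1e3
px=np.array([[116.6,187.4],[120.6,185.5],[112,56.4],[116,56.4],[90.5,123.2]])
def f(p):
    q=proj('wrist',G(p,L,0.0),o)-px-p[3:5]
    return np.r_[q[:4].ravel(),q[4,1],p[3:5]*.3]
r=least_squares(f,[.551,-.019,-.33,0,0]);print(r.x.round(4),f(r.x).round(1))
x=r.x
pts=np.array([[49,128],[62.5,126],[78,124.5],[90.5,123.2],[87,114.2],[86.7,113.4]])
P0,d=ray('wrist',pts-x[3:5],o)
n=np.array([np.cos(x[2]),np.sin(x[2]),0]);t=np.array([-n[1],n[0],0])
for off in(.006,.01):
  c=np.array([x[0],x[1],.07])+n*off;P=P0+d*(((c-P0)@n)/(d@n))[:,None]
  print(off,((P-c)@t*1e3).round(1),((P[:,2]-.07)*1e3).round(1))
# predicted pixel of mark for angles
for m in(.16,.18,.2,.22): print(m,(proj('wrist',G(x,[[.01,.042*np.sin(m),.07-.042*np.cos(m)],[.006,.042*np.sin(m),.07-.042*np.cos(m)]],0),o)+x[3:5]).round(1).tolist())
print((proj('wrist',G(x,[[.005,.052,.07],[.005,-.052,.07],[.005,0,.018],[.005,0,.07],[.01,0,.028]],0),o)+x[3:5]).round(1).tolist())
E
```

```text
[ 0.5471 -0.0175 -0.3452 -2.05   -0.143 ] [-0.9  1.2  0.8  0.1 -1.1 -1.8  1.   0.1  0.5 -0.6 -0. ]
0.006 [-0.3 -0.  -0.2 -0.2  8.   8.7] [  5.9 -11.7 -34.5 -55.3 -49.8 -49.4]
0.01 [-0.2  0.  -0.2 -0.2  7.8  8.5] [ 10.9  -6.3 -28.5 -48.8 -43.5 -43.1]
0.16 [[85.8, 115.5], [82.0, 115.9]]
0.18 [[85.7, 114.6], [81.9, 115.0]]
0.2 [[85.6, 113.6], [81.8, 114.0]]
0.22 [[85.4, 112.6], [81.6, 113.1]]
[[52.0, 57.9], [59.4, 195.7], [87.7, 123.2], [52.7, 127.2], [86.4, 123.4]]
```

```bash
python3 -m jog '[[[0,0,4],0],[[0,0,4],0],[[-2.4,2.2,2.2],0],[[-2.7,2.4,0],0],[[-2.7,2.4,0],0],[[-2.7,2.4,0],0],[[-2.7,2.4,0],0],[[0,0,0],0]]'; python3 -m jog '[[[0,0,0],0],[[0,0,0],0],[[0,0,0],0]]'
```

```text
time: 17.07
tool_pos: [0.5438, -0.0165, 0.1979]
tool_rot: [-2.554, -1.826, 0.001]
ft_force: [0.9, 0.0, -0.9]
grip_width: 0.0856
time: 17.32
tool_pos: [0.5488, -0.0207, 0.1987]
tool_rot: [2.559, 1.821, 0.001]
ft_force: [-0.3, -0.9, -0.4]
grip_width: 0.0856
```

```bash
python3 -m jog '[[[0.05,0.1,-2.5],0],[[0,0,-2.5],0],[[0,0,-2.4],0],[[0,0,0],0],[[0,0,0],0],[[0,0,0],0]]' 1; python3 -m jog '[[[0,0,0],0],[[0,0,0],0],[[0,0,0],0],[[0,0,0],0],[[0,0,0],0],[[0,0,0],0],[[0,0,0],0]]' -1 40; python3 -m jog '[[[0,0,2],0],[[0,0,3],0],[[0,0,3],0],[[0,0,0],0],[[0,0,0],0],[[0,0,0],0]]'; python3 - <<'E'
from h import *
im,o=cap('wrist','w12');print(o['tool_pos'],o['ft_force'])
E
```

```text
time: 17.82
tool_pos: [0.5497, -0.0197, 0.1254]
tool_rot: [2.559, 1.821, 0.002]
ft_force: [-0.8, 0.2, 0.8]
grip_width: 0.0855
time: 18.4
tool_pos: [0.5488, -0.0191, 0.1249]
tool_rot: [2.558, 1.822, 0.001]
ft_force: [-0.7, -0.9, 4.6]
grip_width: 0.0237
time: 18.9
tool_pos: [0.5472, -0.019, 0.2019]
tool_rot: [-2.557, -1.821, 0.004]
ft_force: [-0.2, 0.1, -4.8]
grip_width: 0.0239
[ 0.54722929 -0.01895199  0.20190407] [-0.24094843  0.07249972 -4.75685199]
```

View pics/w12.png

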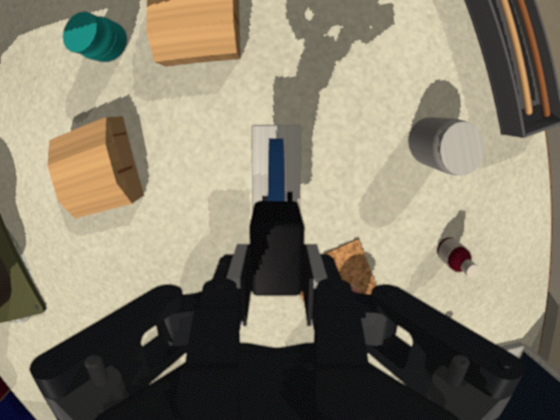

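```bash
python3 - <<'E'
from h import *
o=dict(tool_pos=[0.54722929,-0.01895199,0.20190407],tool_rot=[-2.557,-1.821,.004])
T=R.from_rotvec(o['tool_rot']).as_matrix();print('yaw',np.arctan2(T[1,1],T[0,1]))
z0=.2019-.1249
P=at_z('wrist',[[253,125],[298,125.5],[261,202],[300,204]],z0+.012,o)[:2]
Q=at_z('wrist',[[259,202],[298,203]],z0+.160,o)
for a in (P,Q):print(((a-np.array(o['tool_pos']))@T).round(4))
E
```

```text
yaw -0.33311289841565916
[[ 0.0601 -0.0196  0.1129]
 [ 0.0596  0.0199  0.1128]]
[[ 0.0305 -0.0069 -0.0351]
 [ 0.0301  0.0105 -0.0352]]
```

```bash
python3 -m jog '[[[0,0,2.5],0],[[-0.35,3.4,0],0.01],[[-0.35,3.4,0],0.01],[[-0.35,3.4,0],0.01],[[-0.35,3.4,0],0.007],[[-0.35,3.4,0],0],[[-0.35,3.35,0],0],[[0,0,0],0]]'; python3 -m jog '[[[0,0,0],0],[[0,0,0],0],[[0,0,0],0],[[0,0,0],0]]'; python3 - <<'E'
from h import *
im,o=cap('wrist','w13');print(o['tool_pos'].tolist(),o['tool_rot'].tolist(),o['ft_force'])
im,_=cap('scene','s13');cv2.imwrite('pics/s13z.png',cv2.resize(im[90:230,240:380],None,fx=4,fy=4,interpolation=cv2.INTER_CUBIC)[:,:,::-1])
E
```

```text
time: 19.62
tool_pos: [0.5249, 0.1894, 0.2259]
tool_rot: [-2.515, -1.873, 0.004]
ft_force: [-0.1, 1.0, -3.0]
grip_width: 0.0242
time: 19.95
tool_pos: [0.5273, 0.1833, 0.2282]
tool_rot: [-2.526, -1.867, 0.002]
ft_force: [-0.1, -0.2, -3.3]
grip_width: 0.0237
[0.5272741212609938, 0.18325958626213584, 0.22819149034917663] [-2.525974593236409, -1.8673739545573085, 0.002138483885522653] [-0.09326412 -0.16985728 -3.25914344]
```

View pics/w13.png

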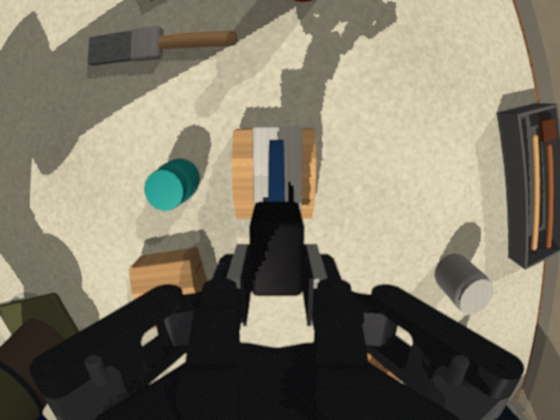

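View pics/s13z.png

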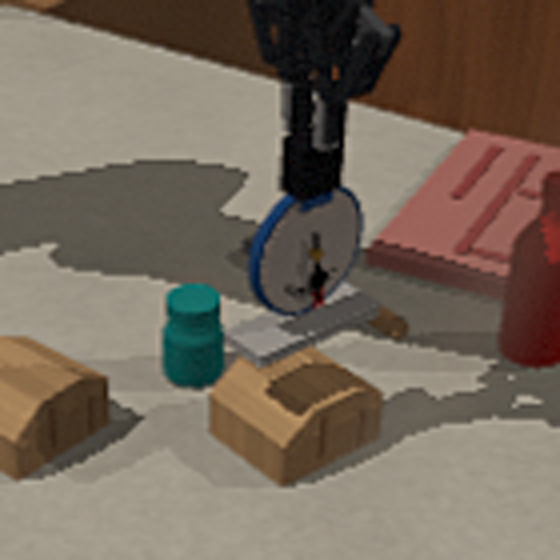

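```bash
python3 - <<'E'
from h import *
im=cv2.imread('pics/w13.png');cv2.imwrite('pics/w13z.png',cv2.resize(im[100:240,205:345],None,fx=4.2,fy=4.2,interpolation=cv2.INTER_CUBIC))
E
```

```text
(no output)
```

View pics/w13z.png

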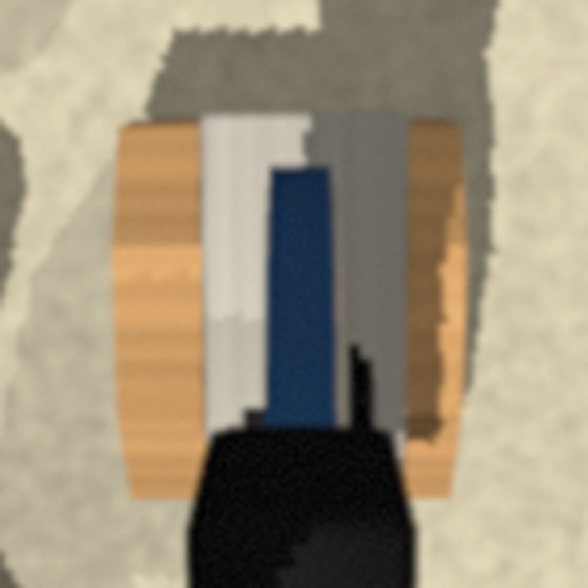

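```bash
python3 - <<'E'
from h import *
from scipy.optimize import least_squares
o=dict(tool_pos=[0.52727412,0.18325959,0.22819149],tool_rot=[-2.52597459,-1.86737395,.00213848])
T=R.from_rotvec(o['tool_rot']).as_matrix();print('yaw',np.arctan2(T[1,1],T[0,1]))
px=np.array([[120,124],[460,122],[452,497],[132,498]])/4.2+[205,100]
for zp,zm in((.0440,.039),(.039,.044)):
  L=[[-.045,.052,zp],[.045,.052,zp],[.045,-.052,zm],[-.045,-.052,zm]]
  f=lambda p:(proj('wrist',G(p,L,0),o)-px).ravel()
  r=least_squares(f,[.52,.18,-.3]);print(r.x.round(4),f(r.x).round(1)); 
  d=np.array([r.x[0],r.x[1],.06])-o['tool_pos'];print('in tool',(d@T).round(4)); print(((proj('wrist',G(r.x,[[-.045,.022,.06]],0),o)-[205,100])*4.2).round())
P=at_z('wrist',np.array([[202,114],[408,112]])/4.2+[205,100],.2282-.1249+.012,o);print(((P-o['tool_pos'])@T).round(4))
E
```

```text
yaw -0.29760155785536446
[ 0.5259  0.1846 -0.2942] [-0.4  0.3  0.3  0.3 -0.1 -0.4  0.1 -0.3]
in tool [ 0.001  -0.0015  0.1682]
[[113. 246.]]
[ 0.5261  0.1852 -0.2938] [ 0.2 -0.5 -0.2 -0.4  0.4  0.5 -0.4  0.5]
in tool [ 0.0016 -0.0015  0.1682]
[[113. 243.]]
[[ 0.0582 -0.0195  0.1129]
 [ 0.0586  0.0236  0.1128]]
```

```bash
python3 -m jog '[[[-0.25,0.35,-1.5],0],[[0,0,-1.5],0],[[0,0,-0.8],0],[[0,0,0],0],[[0,0,0],0],[[0,0,0],0]]'; python3 -m jog '[[[0,0,-0.2],0],[[0,0,-0.2],0],[[0,0,0],0],[[0,0,0],0]]'
```

```text
time: 20.55
tool_pos: [0.5255, 0.1878, 0.192]
tool_rot: [2.525, 1.869, 0.002]
ft_force: [-0.5, -0.8, -3.1]
grip_width: 0.0239
time: 20.88
tool_pos: [0.5249, 0.1879, 0.1871]
tool_rot: [2.525, 1.87, 0.0]
ft_force: [-1.2, -0.0, -2.6]
grip_width: 0.0238
```

```bash
python3 -m jog '[[[0,0,-0.2],0],[[0,0,-0.1],0],[[0,0,0],0],[[0,0,0],0]]'; python3 - <<'E'
from h import *
im,o=cap('wrist','w14');print(o['tool_pos'].tolist(),o['tool_rot'].tolist(),o['ft_force'])
cv2.imwrite('pics/w14z.png',cv2.resize(im[100:240,205:345],None,fx=4.2,fy=4.2,interpolation=cv2.INTER_CUBIC)[:,:,::-1])
E
```

```text
time: 21.22
tool_pos: [0.5254, 0.1881, 0.185]
tool_rot: [2.524, 1.869, 0.002]
ft_force: [0.3, -0.0, 0.5]
grip_width: 0.0238
[0.5253590584799162, 0.18805901441553988, 0.18503676177124548] [2.5242016821393443, 1.8693259578053099, 0.0021788842813974117] [ 0.32902493 -0.00484282  0.53774411]
```

View pics/w14z.png

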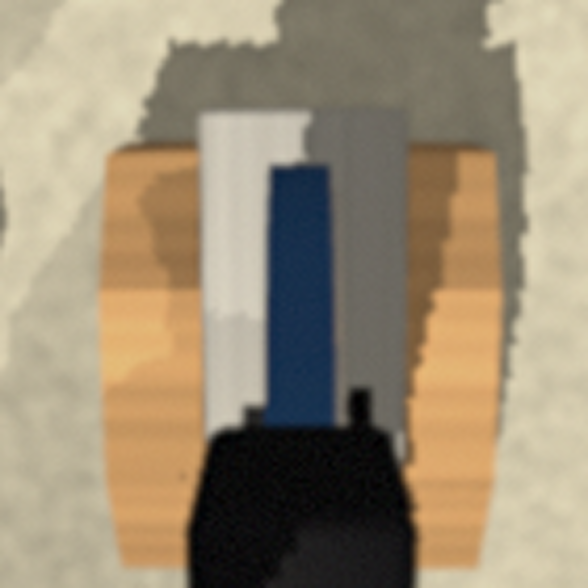

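```bash
python3 - <<'E'
from h import *
o=dict(tool_pos=[0.52535906,0.18805901,0.18503676],tool_rot=[2.52420168,1.86932596,.00217888])
T=R.from_rotvec(o['tool_rot']).as_matrix()
c=lambda p,z:((at_z('wrist',np.array(p)/4.2+[205,100],z,o)-o['tool_pos'])@T).round(4)
print('sole end',c([[200,110],[408,108]],.072)); print('edge',c([[100,288],[500,290]],.06))
print('corners',c([[108,152],[497,148]],.044),c([[122,567],[478,567]],.039))
E
```

```text
sole end [[ 0.059  -0.02    0.1131]
 [ 0.0594  0.0236  0.1131]]
edge [[ 0.0191 -0.0438  0.125 ]
 [ 0.0186  0.0458  0.1251]]
corners [[ 0.0486 -0.0435  0.141 ]
 [ 0.0495  0.0467  0.1411]] [[-0.0556 -0.0441  0.1459]
 [-0.0557  0.0461  0.1461]]
```

```bash
python3 -m jog '[[[0,0,0.4],0],[[-0.07,-0.23,0],0],[[0,0,0],0],[[0,0,-0.3],0],[[0,0,-0.15],0],[[0,0,0],0],[[0,0,0],0],[[0,0,0],0]]'; python3 - <<'E'
from h import *
im,o=cap('wrist','w15');print(o['tool_pos'].tolist(),o['tool_rot'].tolist(),o['ft_force'])
cv2.imwrite('pics/w15z.png',cv2.resize(im[100:240,205:345],None,fx=4.2,fy=4.2,interpolation=cv2.INTER_CUBIC)[:,:,::-1])
E
```

```text
time: 21.93
tool_pos: [0.5248, 0.1857, 0.1851]
tool_rot: [2.524, 1.869, 0.003]
ft_force: [-2.2, -0.9, 5.6]
grip_width: 0.0239
[0.5248426689442377, 0.185740537829644, 0.18508599174393076] [2.5241561667999552, 1.8690970692603033, 0.002892542344842649] [-2.15272203 -0.88432308  5.56880985]
```

View pics/w15z.png

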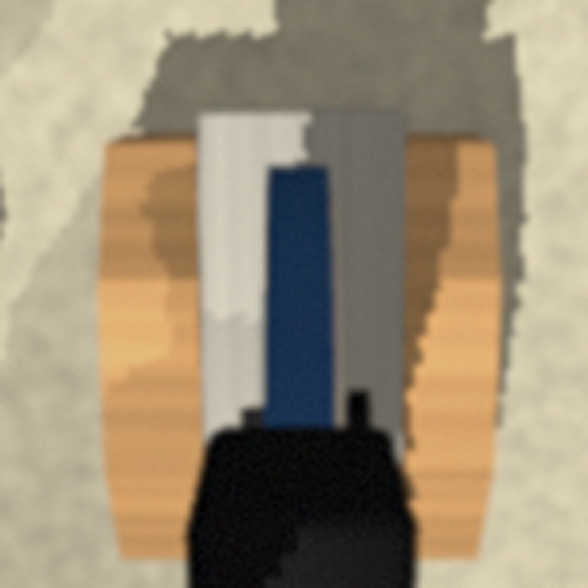

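```bash
python3 -m jog '[[[0,0,0],0],[[0,0,0],0],[[0.1,0.33,0.03],0],[[0.1,0.33,0.04],0],[[0.1,0.33,0.04],0],[[0.1,0.33,0.02],0],[[0,0,0],0],[[0,0,0],0]]' -1 20; python3 - <<'E'
from h import *
im,o=cap('wrist','w16');print(o['tool_pos'].tolist(),o['tool_rot'].tolist(),o['ft_force'])
cv2.imwrite('pics/w16z.png',cv2.resize(im[100:260,205:345],None,fx=4.2,fy=3.7,interpolation=cv2.INTER_CUBIC)[:,:,::-1])
im,_=cap('scene','s16');cv2.imwrite('pics/s16z.png',cv2.resize(im[110:220,260:370],None,fx=5,fy=5,interpolation=cv2.INTER_CUBIC)[:,:,::-1])
E
```

```text
time: 22.65
tool_pos: [0.5288, 0.1985, 0.1862]
tool_rot: [2.523, 1.869, 0.001]
ft_force: [-2.1, -2.2, 5.4]
grip_width: 0.0241
[0.5287527191457845, 0.19851272642299903, 0.1862419314013336] [2.523032184637744, 1.8689834747478378, 0.0008565335242852294] [-2.06602146 -2.19583906  5.41385418]
```

View pics/w16z.png

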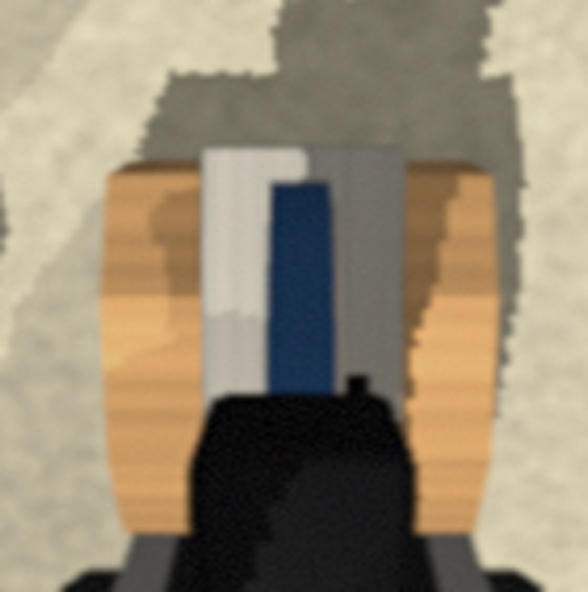

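View pics/s16z.png

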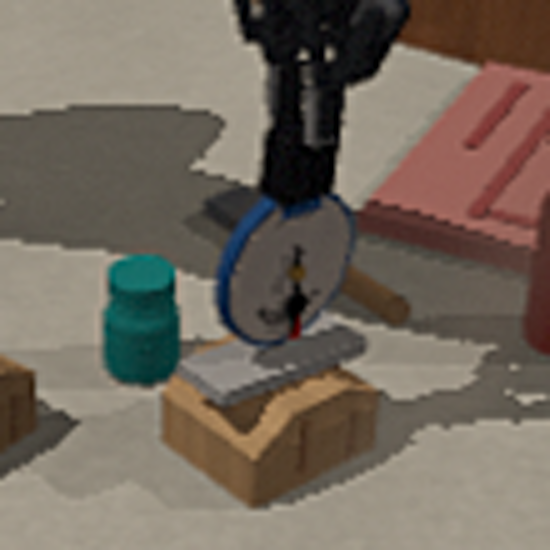

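```bash
python3 -m jog '[[[0.1,0.34,0.02],0],[[0.1,0.34,0],0],[[0.1,0.34,0],0],[[0.1,0.34,-0.01],0],[[0,0,0],0],[[0,0,0],0],[[0,0,0],0],[[0,0,0],0]]' -1 20; python3 -m jog '[[[0,0,0],0],[[0,0,0],0],[[0,0,0],0],[[0,0,0],0],[[0,0,0],0],[[0,0,0],0],[[0,0,0],0],[[0,0,0],0]]'; python3 - <<'E'
from h import *
im,o=cap('wrist','w17');print(o['tool_pos'].tolist(),o['tool_rot'].tolist(),o['ft_force'])
cv2.imwrite('pics/w17z.png',cv2.resize(im[100:260,205:345],None,fx=4.2,fy=3.7,interpolation=cv2.INTER_CUBIC)[:,:,::-1])
im,_=cap('scene','s17');cv2.imwrite('pics/s17z.png',cv2.resize(im[130:200,285:355],None,fx=8,fy=8,interpolation=cv2.INTER_CUBIC)[:,:,::-1])
for l in ('pointer_tip','mark_tip'): print(l,models.spot_in('scene',l)[:1],spot('scene',l))
E
```

```text
time: 23.42
tool_pos: [0.533, 0.2124, 0.1861]
tool_rot: [2.524, 1.869, 0.002]
ft_force: [-0.2, -1.6, 5.5]
grip_width: 0.0241
time: 24.08
tool_pos: [0.533, 0.2124, 0.1861]
tool_rot: [2.524, 1.869, 0.002]
ft_force: [-0.1, -1.6, 5.7]
grip_width: 0.0243
[0.53296485184026, 0.21237757901088467, 0.18605697914427424] [2.523568129342079, 1.8687578808946044, 0.002359852726724191] [-0.12729843 -1.61359651  5.73823028]
pointer_tip [{'at': [0.119, -0.1387, 1.1822], 'confidence': 0.42}] [(0.42, [0.541, 0.189, 0.116], [320.0, 169.0])]
mark_tip [{'at': [0.1162, -0.1505, 1.1761], 'confidence': 0.4}] [(0.4, [0.538, 0.19, 0.129], [320.0, 165.0])]
```

View pics/w17z.png

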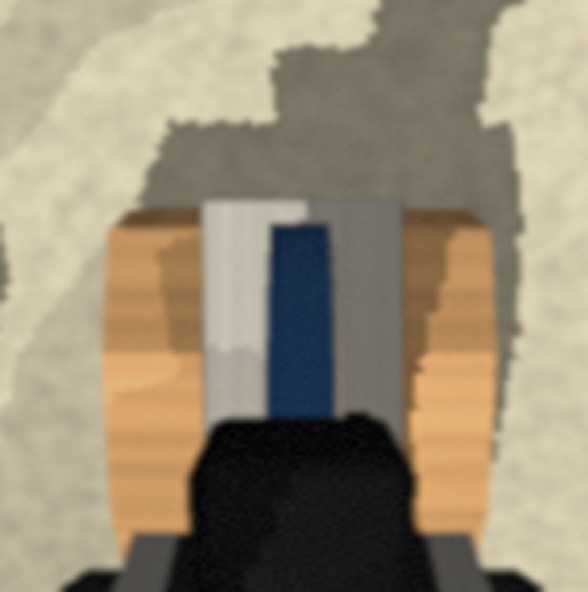

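View pics/s17z.png

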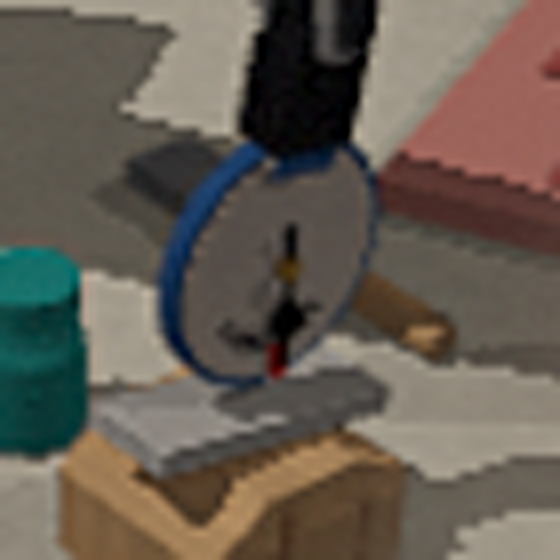

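```bash
cat > fit.py <<'E'
from h import *
off=np.array([.5259,.1846,-.2942])
def GA(a,s,L):
    # gauge local L rotated by -a about x pivoting at +y ridge edge; s = local y of the contact point
    L=np.array(L,float);y=L[:,1]-s;z=L[:,2];c,sn=np.cos(a),np.sin(a)
    return G(off,np.c_[L[:,0],.022+y*c+z*sn,-y*sn+z*c],.06)
E
python3 - <<'E'
from fit import *
o=dict(tool_pos=[0.53296485,0.21237758,0.18605698],tool_rot=[2.52356813,1.86875788,.00235985])
S=np.array([4.2,3.7]);O=np.array([205,100])
print('ridge edge', (proj('wrist',G(off,[[-.045,.022,.06],[.045,.022,.06],[-.045,.052,.044]],0),o)-O)*S,'meas y 352, 228')
for s in(.020,.022,.024):
  for a in(.15,.17,.19,.21,.23):
    q=(proj('wrist',GA(a,s,[[-.022,.06,.012],[.022,.06,.012],[-.005,.03,.1125]]),o)-O)*S
    g=GA(a,s,[[0,.0008,.1436]])[0]-np.array(o['tool_pos']);T=R.from_rotvec(o['tool_rot']).as_matrix()
    print(s,a,q.round().tolist(),'grasp in tool',(g@T).round(4))
E
```

```text
ridge edge [[103.77855237 351.47800133]
 [496.81594199 350.4974949 ]
 [108.77254775 228.16300712]] meas y 352, 228
0.02 0.15 [[199.0, 194.0], [401.0, 194.0], [268.0, 356.0]] grasp in tool [-0.0041  0.0013 -0.0188]
0.02 0.17 [[199.0, 194.0], [401.0, 193.0], [268.0, 342.0]] grasp in tool [-0.0013  0.0013 -0.0187]
0.02 0.19 [[199.0, 193.0], [401.0, 192.0], [268.0, 328.0]] grasp in tool [ 0.0016  0.0013 -0.0186]
0.02 0.21 [[200.0, 192.0], [400.0, 192.0], [268.0, 315.0]] grasp in tool [ 0.0045  0.0013 -0.0184]
0.02 0.23 [[200.0, 192.0], [400.0, 191.0], [268.0, 301.0]] grasp in tool [ 0.0074  0.0013 -0.0181]
0.022 0.15 [[199.0, 202.0], [401.0, 202.0], [268.0, 368.0]] grasp in tool [-0.0061  0.0013 -0.0191]
0.022 0.17 [[199.0, 202.0], [401.0, 201.0], [268.0, 354.0]] grasp in tool [-0.0032  0.0013 -0.0191]
0.022 0.19 [[199.0, 201.0], [401.0, 200.0], [268.0, 340.0]] grasp in tool [-0.0003  0.0013 -0.019 ]
0.022 0.21 [[200.0, 200.0], [401.0, 200.0], [268.0, 327.0]] grasp in tool [ 0.0026  0.0013 -0.0188]
0.022 0.23 [[200.0, 199.0], [400.0, 199.0], [268.0, 313.0]] grasp in tool [ 0.0055  0.0013 -0.0186]
0.024 0.15 [[199.0, 211.0], [401.0, 210.0], [268.0, 380.0]] grasp in tool [-0.0081  0.0013 -0.0194]
0.024 0.17 [[199.0, 210.0], [401.0, 209.0], [268.0, 366.0]] grasp in tool [-0.0052  0.0013 -0.0194]
0.024 0.19 [[199.0, 209.0], [401.0, 208.0], [268.0, 353.0]] grasp in tool [-0.0023  0.0013 -0.0193]
0.024 0.21 [[200.0, 208.0], [401.0, 208.0], [268.0, 339.0]] grasp in tool [ 0.0006  0.0013 -0.0192]
0.024 0.23 [[200.0, 207.0], [400.0, 207.0], [268.0, 325.0]] grasp in tool [ 0.0035  0.0013 -0.019 ]
```

```bash
python3 - <<'E'
from fit import *
S=np.array([4.2,3.7]);O=np.array([205,100])
t=np.linspace(0,2*np.pi,721)
D=np.concatenate([np.c_[np.full(721,x),.052*np.sin(t),.07+.052*np.cos(t)] for x in(-.005,.005)])
def show(o,s,al,S,name):
  for a in al: print(name,a,'dial',((proj('wrist',GA(a,s,D),o)-O)*S)[:,1].min().round(1),'sole',((proj('wrist',GA(a,s,[[0,.06,.012]]),o)-O)*S)[0,1].round(1))
o=dict(tool_pos=[0.53296485,0.21237758,0.18605698],tool_rot=[2.52356813,1.86875788,.00235985])
show(o,.022,(.15,.17,.18,.19,.2,.21,.23),S,'w17 meas 227/201')
o=dict(tool_pos=[0.52484267,0.18574054,0.18508599],tool_rot=[2.52415617,1.8690971,.00289254])
show(o,.022,(-.01,0,.01),np.array([4.2,4.2]),'w15 meas 168/112')
o=dict(tool_pos=[0.52875,0.1985127,0.1862419],tool_rot=[2.523032,1.8689835,.00085653])
show(o,.022,(.08,.09,.1,.11),S,'w16 meas 184/148')
# scene model
off2=off
for a,m in((.19,.16),(.19,.19),(.19,.22)):
  P=GA(a,.022,[[.01,0,.07],[.01,.042*np.sin(a),.07-.042*np.cos(a)],[.01,-.025*np.sin(a),.07+.025*np.cos(a)],[.01,.042*np.sin(m),.07-.042*np.cos(m)]])
  q=(proj('scene',P)-[285,130])*8;print('scene hub,ptip,tail,mark',a,m,q.round().tolist(),'tip-hub',(q[1]-q[0]).round(1),'mark-hub',(q[3]-q[0]).round(1))
E
```

```text
w17 meas 227/201 0.15 dial 234.0 sole 201.9
w17 meas 227/201 0.17 dial 226.9 sole 201.1
w17 meas 227/201 0.18 dial 223.4 sole 200.7
w17 meas 227/201 0.19 dial 219.8 sole 200.3
w17 meas 227/201 0.2 dial 216.2 sole 199.9
w17 meas 227/201 0.21 dial 212.5 sole 199.6
w17 meas 227/201 0.23 dial 205.3 sole 198.9
w15 meas 168/112 -0.01 dial 170.7 sole 109.5
w15 meas 168/112 0 dial 166.7 sole 108.9
w15 meas 168/112 0.01 dial 162.8 sole 108.3
w16 meas 184/148 0.08 dial 185.7 sole 145.9
w16 meas 184/148 0.09 dial 182.1 sole 145.4
w16 meas 184/148 0.1 dial 178.6 sole 145.0
w16 meas 184/148 0.11 dial 175.0 sole 144.5
scene hub,ptip,tail,mark 0.19 0.16 [[288.0, 269.0], [282.0, 363.0], [291.0, 211.0], [279.0, 364.0]] tip-hub [-6.1 93.9] mark-hub [-8.6 95. ]
scene hub,ptip,tail,mark 0.19 0.19 [[288.0, 269.0], [282.0, 363.0], [291.0, 211.0], [282.0, 363.0]] tip-hub [-6.1 93.9] mark-hub [-6.1 93.9]
scene hub,ptip,tail,mark 0.19 0.22 [[288.0, 269.0], [282.0, 363.0], [291.0, 211.0], [284.0, 362.0]] tip-hub [-6.1 93.9] mark-hub [-3.7 92.8]
```

```bash
python3 - <<'E'
from fit import *
for n,r in(('w15',(120,150)),('w16',(133,158)),('w17',(148,170))):
  im=cv2.imread(f'pics/{n}.png').astype(int)
  B=im[r[0]-2:r[1],272:281].mean(1); 
  print(n,'blue col b-r',[(r[0]-2+i,int(v[0]-v[2])) for i,v in enumerate(B)])
  for cols in((255,268),(288,300)):
    C=im[r[0]-14:r[1]-8,cols[0]:cols[1]].mean((1,2));g=np.abs(np.diff(C));i=g.argmax();w=g[max(0,i-2):i+3];k=np.arange(max(0,i-2),max(0,i-2)+len(w));print(cols,'sole edge at',r[0]-14+(k*w).sum()/w.sum()+.5,g.max())
for n in('s13','s16','s17'):
  im=cv2.imread(f'pics/{n}.png').astype(float);b,g,r=im[...,0],im[...,1],im[...,2]
  w=np.clip(r-np.maximum(g,b)-25,0,None);m=np.zeros_like(w);m[140:185,300:335]=1;w*=m
  ys,xs=np.mgrid[:420,:560];print(n,'red',w.sum(),(w*xs).sum()/w.sum(),(w*ys).sum()/w.sum())
im=cv2.imread('pics/s17.png')
for y in range(158,180): print(y,[tuple(int(v) for v in im[y,x][::-1]) for x in range(314,326)])
E
```

```text
w15 blue col b-r [(118, -21), (119, -21), (120, -21), (121, -21), (122, -21), (123, -21), (124, -20), (125, -18), (126, -15), (127, -18), (128, -19), (129, -17), (130, -17), (131, -17), (132, -17), (133, -17), (134, -16), (135, -17), (136, -18), (137, -17), (138, -11), (139, 4), (140, 26), (141, 44), (142, 49), (143, 48), (144, 48), (145, 48), (146, 49), (147, 49), (148, 50), (149, 50)]
(255, 268) sole edge at 126.52169328110877 34.74358974358975
(288, 300) sole edge at 124.90987654320988 3.3333333333333286
w16 blue col b-r [(131, -22), (132, -21), (133, -21), (134, -21), (135, -21), (136, -21), (137, -21), (138, -19), (139, -16), (140, -15), (141, -15), (142, -17), (143, -17), (144, -17), (145, -17), (146, -17), (147, -16), (148, -7), (149, 7), (150, 30), (151, 45), (152, 47), (153, 48), (154, 48), (155, 47), (156, 49), (157, 49)]
(255, 268) sole edge at 119.94139650872818 37.12820512820514
(288, 300) sole edge at 138.9919168591224 5.166666666666657
w17 blue col b-r [(146, -22), (147, -21), (148, -21), (149, -21), (150, -21), (151, -21), (152, -20), (153, -17), (154, -15), (155, -16
[... 3531 characters left out ...]
6 [(89, 82, 75), (91, 82, 76), (91, 83, 79), (78, 75, 71), (78, 47, 46), (89, 11, 11), (113, 60, 57), (140, 129, 122), (144, 138, 131), (143, 135, 129), (100, 95, 89), (71, 67, 64)]
177 [(37, 46, 62), (44, 51, 62), (30, 38, 53), (26, 39, 55), (82, 75, 80), (91, 60, 59), (80, 69, 66), (80, 78, 75), (75, 71, 68), (76, 72, 69), (77, 73, 71), (81, 77, 73)]
178 [(52, 57, 67), (35, 44, 53), (51, 52, 56), (62, 60, 58), (79, 76, 72), (83, 83, 78), (82, 80, 77), (81, 77, 73), (81, 77, 73), (82, 78, 73), (81, 77, 72), (82, 77, 73)]
179 [(65, 61, 57), (69, 64, 60), (83, 79, 73), (88, 82, 77), (84, 81, 76), (82, 79, 76), (83, 79, 75), (85, 80, 77), (85, 79, 75), (82, 79, 75), (83, 79, 76), (82, 78, 74)]
```

```bash
python3 - <<'E'
from fit import *
t=np.linspace(0,np.pi/2,400)
D=np.concatenate([np.c_[np.full(400,x),.052*np.sin(t),.07+.052*np.cos(t)] for x in(-.005,.005)])
obs={'w15':dict(tool_pos=[0.52484267,0.18574054,0.18508599],tool_rot=[2.52415617,1.8690971,.00289254]),
'w16':dict(tool_pos=[0.52875,0.1985127,0.1862419],tool_rot=[2.523032,1.8689835,.00085653]),
'w17':dict(tool_pos=[0.53296485,0.21237758,0.18605698],tool_rot=[2.52356813,1.86875788,.00235985])}
for n,al in(('w15',(-.01,0,.01)),('w16',(.07,.08,.09,.1)),('w17',(.15,.16,.17,.18,.19,.2))):
  im=cv2.imread(f'pics/{n}.png').astype(int)
  col=im[:,273:280].mean(1);bm=col[:,0]-col[:,2]
  def cross(v,lv,lo,hi,up):
    for y in range(lo,hi):
      if (v[y]<lv<=v[y+1]) if up else (v[y]>=lv>v[y+1]): return y+(lv-v[y])/(v[y+1]-v[y])
  d=cross(bm,15,120,190,True);b=cross(bm,25,int(d)+3,260,False)
  print(n,'dial',round(d,2),'block bottom',round(b,2))
  o=obs[n]
  for s in(.021,.022):
   for a in al:
    f=lambda L:proj('wrist',GA(a,s,L),o)[:,1]
    print('  ',s,a,'dial %.2f block %.2f sole %.2f'%(f(D).min(),f([[0,.02,.118]])[0],f([[0,.06,.012]])[0]))
# sole edge profile
for n,y0 in(('w15',120),('w16',132),('w17',148)):
  im=cv2.imread(f'pics/{n}.png').astype(int);print(n,y0,'L',im[y0:y0+12,256:266].mean((1,2)).round().tolist(),'R',(im[y0:y0+12,286:298].mean(1)[:,0]-im[y0:y0+12,286:298].mean(1)[:,2]).round(1).tolist())
E
```

```text
w15 dial 139.46 block bottom 201.46
   0.021 -0.01 dial 139.52 block 201.77 sole 124.95
   0.021 0 dial 138.50 block 199.82 sole 124.80
   0.021 0.01 dial 137.49 block 197.85 sole 124.66
   0.022 -0.01 dial 140.92 block 203.43 sole 126.08
   0.022 0 dial 139.91 block 201.48 sole 125.93
   0.022 0.01 dial 138.90 block 199.53 sole 125.78
w16 dial 149.32 block bottom 206.13
   0.021 0.07 dial 149.81 block 207.58 sole 138.46
   0.021 0.08 dial 148.83 block 205.62 sole 138.33
   0.021 0.09 dial 147.85 block 203.65 sole 138.20
   0.021 0.1 dial 146.89 block 201.68 sole 138.08
   0.022 0.07 dial 151.19 block 209.24 sole 139.57
   0.022 0.08 dial 150.21 block 207.29 sole 139.44
   0.022 0.09 dial 149.23 block 205.33 sole 139.31
   0.022 0.1 dial 148.26 block 203.36 sole 139.18
w17 dial 160.7 block bottom 212.73
   0.021 0.15 dial 161.89 block 215.44 sole 153.48
   0.021 0.16 dial 160.93 block 213.49 sole 153.37
   0.021 0.17 dial 159.97 block 211.52 sole 153.26
   0.021 0.18 dial 159.00 block 209.55 sole 153.15
   0.021 0.19 dial 158.03 block 207.58 sole 153.05
   0.021 0.2 dial 157.06 block
[... 170 characters left out ...]
35
   0.022 0.18 dial 160.37 block 211.23 sole 154.24
   0.022 0.19 dial 159.40 block 209.25 sole 154.13
   0.022 0.2 dial 158.42 block 207.28 sole 154.04
w15 120 L [111.0, 111.0, 110.0, 110.0, 108.0, 111.0, 134.0, 169.0, 190.0, 194.0, 193.0, 194.0] R [-21.4, -21.2, -21.4, -21.0, -20.5, -17.6, -14.0, -11.4, -11.0, -10.8, -11.2, -11.2]
w16 132 L [110.0, 110.0, 110.0, 110.0, 110.0, 109.0, 109.0, 126.0, 161.0, 186.0, 191.0, 190.0] R [-21.2, -21.2, -21.0, -20.8, -20.8, -20.8, -19.7, -15.6, -12.3, -10.5, -10.7, -11.5]
w17 148 L [110.0, 109.0, 110.0, 109.0, 109.0, 123.0, 154.0, 178.0, 187.0, 187.0, 186.0, 186.0] R [-20.6, -20.8, -21.1, -21.6, -20.8, -17.2, -13.2, -11.1, -10.8, -11.2, -11.3, -11.2]
```

```bash
python3 - <<'E'
from fit import *
from scipy.optimize import least_squares
cams={'w1':(dict(tool_pos=[.7567,-.2712,.106],tool_rot=[-2.22,-2.214,.004]),[.5705,-.2103,.168],.004,(55,82,105,150)),
'w2':(dict(tool_pos=[0.75972534,-0.27345482,0.11361433],tool_rot=[2.22220525,2.21344168,.00312055]),[.5705,-.2103,.168],.004,(55,82,105,150)),
'w11':(dict(tool_pos=[0.6814094,-0.138367,0.09918],tool_rot=[2.5556252,1.820775,0.0045733]),[.5495,-.0193,-.333],0,(70,98,100,140))}
for n,(o,g,z0,(x0,x1,y0,y1)) in cams.items():
  im=cv2.imread(f'pics/{n}.png').astype(float)
  red=im[...,2]-np.maximum(im[...,0],im[...,1])
  # centreline of red per column
  up=8
  R_=cv2.resize(red[y0:y1,x0:x1],None,fx=up,fy=up,interpolation=cv2.INTER_CUBIC)
  m=(R_>30).astype(np.uint8);c=max(cv2.findContours(m,0,2)[0],key=cv2.contourArea)
  rect=cv2.minAreaRect(c);(cx,cy),wh,an=rect
  C=np.array([cx,cy])/up+[x0,y0]-.5+.5/up
  # black pointer tail+tip: dark pixels, not in blob
  dark=im.max(2)
  D_=cv2.resize(dark[y0:y1+20,30:x1+12],None,fx=up,fy=up,interpolation=cv2.INTER_CUBIC)
  print(n,'red rect centre',C.round(2),np.array(wh)/up,an)
  for off in(.008,.010,.012):
    P0,d=ray('wrist',[C],o);nn=np.array([np.cos(g[2]),np.sin(g[2]),0]);t=np.array([-nn[1],nn[0],0])
    cc=np.array([g[0],g[1],z0+.07])+nn*off;P=P0+d*(((cc-P0)@nn)/(d@nn))[:,None]
    print(off,'lat %.1f vert %.1f'%((P-cc)[0]@t*1e3,(P-cc)[0,2]*1e3))
E
```

```text
w1 red rect centre [ 70.16 128.22] [10.47645473 11.49790859] 65.224853515625
0.008 lat 6.5 vert -40.0
0.01 lat 6.2 vert -37.2
0.012 lat 5.8 vert -34.4
w2 red rect centre [ 69.98 125.53] [10.57901382 10.900877  ] 64.88516235351562
0.008 lat 6.5 vert -40.2
0.01 lat 6.2 vert -37.4
0.012 lat 5.8 vert -34.5
w11 red rect centre [ 86.99 113.59] [10.90114117 11.37826347] 69.27444458007812
0.008 lat 9.2 vert -38.9
0.01 lat 9.1 vert -35.8
0.012 lat 9.0 vert -32.6
```

```bash
python3 - <<'E'
from fit import *
cams={'w1':(dict(tool_pos=[.7567,-.2712,.106],tool_rot=[-2.22,-2.214,.004]),[.5705,-.2103,.168],.004,[[70.16,128.22],[70.2,137.55],[45.8,141.5]]),
'w2':(dict(tool_pos=[0.75972534,-0.27345482,0.11361433],tool_rot=[2.22220525,2.21344168,.00312055]),[.5705,-.2103,.168],.004,[[69.98,125.53],[70,134.76],[47,137.9]]),
'w11':(dict(tool_pos=[0.6814094,-0.138367,0.09918],tool_rot=[2.5556252,1.820775,0.0045733]),[.5495,-.0193,-.333],0,[[86.99,113.59],[87,123.6],[62.5,126]])}
for n,(o,g,z0,px) in cams.items():
  P0,d=ray('wrist',px,o);nn=np.array([np.cos(g[2]),np.sin(g[2]),0]);t=np.array([-nn[1],nn[0],0])
  for om in(.008,.010):
    P=[]
    for i,off in enumerate((om,.010,.012)):
      cc=np.array([g[0],g[1],z0+.07])+nn*off;p=P0+d[i]*(((cc-P0)@nn)/(d[i]@nn));P.append(((p-cc)@t*1e3,(p-cc)[2]*1e3))
    lat=P[0][0]-P[1][0];print(n,om,np.round(P,1).tolist(),'dlat %.2f'%lat,'m=%.3f'%np.arcsin(lat/42))
  print(P0,((P0-[g[0],g[1],z0+.07])@np.c_[nn,t,[0,0,1]]).round(3))
E
```

```text
w1 0.008 [[6.5, -40.0], [-2.0, -34.4], [-2.0, 2.4]] dlat 8.49 m=0.204
w1 0.01 [[6.2, -37.2], [-2.0, -34.4], [-2.0, 2.4]] dlat 8.15 m=0.195
[ 0.75876454 -0.20262904  0.2813803 ] [ 0.187 -0.024  0.207]
w2 0.008 [[6.5, -40.2], [-2.1, -34.5], [-1.7, 1.6]] dlat 8.61 m=0.206
w2 0.01 [[6.2, -37.4], [-2.1, -34.5], [-1.7, 1.6]] dlat 8.25 m=0.198
[ 0.75990396 -0.20403401  0.28867206] [ 0.188 -0.025  0.215]
w11 0.008 [[9.2, -38.9], [0.8, -35.0], [1.0, 2.9]] dlat 8.41 m=0.202
w11 0.01 [[9.1, -35.8], [0.8, -35.0], [1.0, 2.9]] dlat 8.29 m=0.199
[ 0.70390827 -0.07314327  0.27440602] [ 0.164 -0.     0.204]
```

```bash
python3 -m jog '[[[0.06,0.2,0],0],[[0.06,0.2,0],0],[[0.06,0.2,-0.02],0],[[0,0,0],0],[[0,0,0],0],[[0,0,0],0],[[0,0,0],0],[[0,0,0],0]]'; cat > meas.py <<'E'
from fit import *
import sys
n=sys.argv[1];im,o=cap('wrist',n);print(o['tool_pos'].round(4),o['ft_force'].round(2),o['wrist_torque'].round(2),o['dq'].round(3))
im=im[:,:,::-1].astype(int);col=im[:,273:280].mean(1);bm=col[:,0]-col[:,2]
def cross(v,lv,lo,hi,up):
    for y in range(lo,hi):
        if (v[y]<lv<=v[y+1]) if up else (v[y]>=lv>v[y+1]): return y+(lv-v[y])/(v[y+1]-v[y])
d=cross(bm,15,120,210,True);b=cross(bm,25,int(d)+3,280,False)
y0=int(d)-16
L=im[y0:y0+17,256:266].mean((1,2));Rr=im[y0:y0+17,286:298].mean(1);Rr=Rr[:,0]-Rr[:,2]
print('L',L.round().tolist());eL=y0+cross(L,150,0,16,True);eR=y0+(cross(Rr,-16,3,16,True) or np.nan);print(eL,eR,d,b)
e=(eL+eR)/2
from scipy.optimize import least_squares
D=np.c_[np.full(400,.005),.052*np.sin(np.linspace(0,1.57,400)),.07+.052*np.cos(np.linspace(0,1.57,400))]
def f(p):
    g=lambda L:proj('wrist',GA(p[0],p[1],L),o)[:,1]
    D2=D*[-1,1,1]
    return [min(g(D).min(),g(D2).min())-d-.1,g([[0,.02,.118]])[0]-b,g([[0,.06,.012]])[0]-e]
r=least_squares(f,[.19,.021],x_scale=[.01,.001],diff_step=1e-3);print('a,s',r.x.round(4),'res',np.round(f(r.x),2))
E
python3 meas.py w18; python3 - <<'E'
from h import *
im,_=cap('scene','s18');cv2.imwrite('pics/s18z.png',cv2.resize(im[130:200,285:355],None,fx=8,fy=8,interpolation=cv2.INTER_CUBIC)[:,:,::-1])
E
```

```text
time: 25.05
tool_pos: [0.5346, 0.2187, 0.1856]
tool_rot: [2.524, 1.869, 0.002]
ft_force: [0.0, -1.1, 5.8]
grip_width: 0.0239
[0.5346 0.2187 0.1856] [ 0.02 -1.14  5.8 ] [-0.46  0.16  0.04] [-0.001 -0.001 -0.    -0.    -0.    -0.   ]
L [110.0, 110.0, 110.0, 110.0, 110.0, 110.0, 110.0, 110.0, 110.0, 106.0, 111.0, 140.0, 172.0, 184.0, 186.0, 185.0, 185.0]
160.31066945606693 159.60377358490567 165.632183908046 215.38970588235293
a,s [0.2043 0.021 ] res [-0.16  0.07  0.09]
```

View pics/s18z.png

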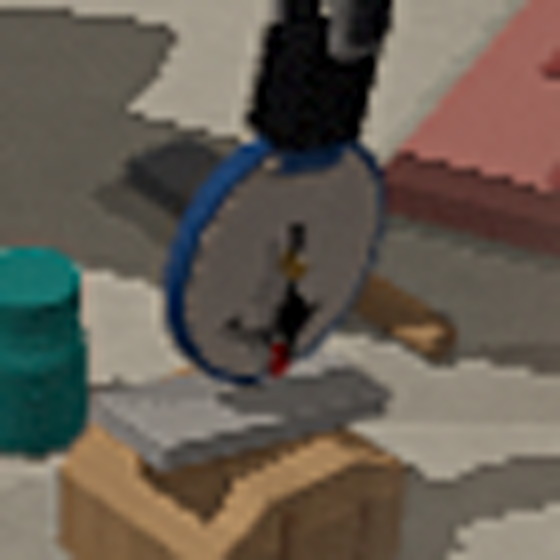

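```bash
python3 - <<'E'
from fit import *
a=.204
for xm in(.0055,.0068,.010):
  for m in(.16,.205,.25):
    P=GA(a,.021,[[.012,0,.07],[.01,.042*np.sin(a),.07-.042*np.cos(a)],[.01,.022*np.sin(a),.07-.022*np.cos(a)],[xm,.042*np.sin(m),.07-.042*np.cos(m)]])
    q=(proj('scene',P)-[285,130]+.5)*8-.5;print(xm,m,'hub',q[0].round(),'tip',q[1].round(),'disc',q[2].round(),'mark',q[3].round())
im=cv2.imread('pics/s18.png').astype(float)
red=im[...,2]-np.maximum(im[...,0],im[...,1]);print(red[170:181,314:326].round().astype(int));print(im.max(2)[164:178,314:326].astype(int))
E
```

```text
0.0055 0.16 hub [299. 273.] tip [289. 365.] disc [292. 321.] mark [277. 362.]
0.0055 0.205 hub [299. 273.] tip [289. 365.] disc [292. 321.] mark [281. 360.]
0.0055 0.25 hub [299. 273.] tip [289. 365.] disc [292. 321.] mark [285. 358.]
0.0068 0.16 hub [299. 273.] tip [289. 365.] disc [292. 321.] mark [280. 363.]
0.0068 0.205 hub [299. 273.] tip [289. 365.] disc [292. 321.] mark [283. 361.]
0.0068 0.25 hub [299. 273.] tip [289. 365.] disc [292. 321.] mark [287. 360.]
0.01 0.16 hub [299. 273.] tip [289. 365.] disc [292. 321.] mark [285. 367.]
0.01 0.205 hub [299. 273.] tip [289. 365.] disc [292. 321.] mark [289. 365.]
0.01 0.25 hub [299. 273.] tip [289. 365.] disc [292. 321.] mark [293. 363.]
[[  3   8   7   7   6   4  -2  -3   1   7   9   8]
 [  4   5   7   3   3   4  -1   0   5   9   8  -7]
 [  5   5   4   2   3   8   8  -2   9  10  -7  -3]
 [  8   8   6   6   8  72  45   2   5  -6 -13   7]
 [  9   8   8   2  15  56  40   5  -5 -10   5   7]
 [  8   9   9   4  24  70  68  22   7   6   6   6]
 [  6   8   8   0  12  64  51   9   3   7   7   3]
 [-28 -34 -30 -17   7  20   3   0   1   1   
[... 175 characters left out ...]
 87  77  75  74  73  76  87  90  89]
 [ 87  86  89  79  70  76  72  29  80  93  89  88]
 [ 86  86  86  75  74  80  58  10  75  94  90  89]
 [ 87  89  78  73  75  78  45   3   7  78  75  81]
 [ 88  89  91  81  79  51  12   0   0  24  44  82]
 [ 69  82  94  82  77  41   0   0   0  19  83  95]
 [ 30  79  92  81  66  29   2   4   8  66  92  89]
 [ 54  56  56  39  32  34  13   0  48  88  91  67]
 [ 70  59  54  47  25  65  43  12  87  95  63  97]
 [ 92  95  70  74  57  76  45  34  77  65  87 149]
 [ 91  92  85  78  78  81  40  40  70  92 133 142]
 [ 91  93  94  82  70  77  78 102 141 149 145 137]
 [ 79  88  92  68  60  82 110 139 140 139 139  99]
 [ 49  39  38  71  90  90  81  74  74  73  74  77]]
```

```bash
python3 -m jog '[[[0,0,0],0],[[0,0,0],0],[[0,0,0],0],[[0,0,0],0],[[0,0,0],0],[[0,0,0],0],[[0,0,0],0],[[0,0,0],0]]'; python3 meas.py w19; python3 - <<'E'
from h import *
cap('scene','s19')
E
```

```text
time: 25.82
tool_pos: [0.5346, 0.2187, 0.1856]
tool_rot: [2.524, 1.87, 0.002]
ft_force: [-0.5, -0.6, 6.0]
grip_width: 0.0243
[0.5346 0.2187 0.1856] [-0.54 -0.6   6.02] [-0.4   0.2   0.03] [-0.001 -0.001 -0.     0.001 -0.001  0.002]
L [110.0, 111.0, 110.0, 110.0, 110.0, 110.0, 110.0, 110.0, 110.0, 106.0, 111.0, 141.0, 172.0, 185.0, 185.0, 185.0, 184.0]
160.30148619957538 159.56140350877192 165.62941176470588 215.38888888888889
a,s [0.2042 0.021 ] res [-0.17  0.08  0.09]
```

View pics/s19.png

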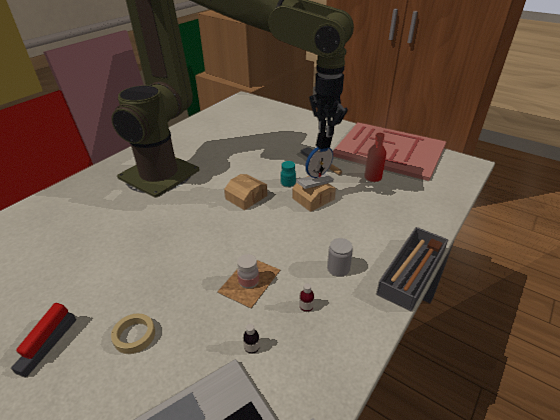

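The picture shows the jar upright on the mat at (248,272). The gauge is tilted on the offcut at (318,165), and everything else looks unmoved. The arm is still, so I'm handing in.

```bash
python3 -c "
from workcell import manip
print(manip.sign_off())"
```

```text
the job is handed in; nothing more can be done
None
```

I handed the job in at about 26 s, with the jar and gauge swapped and the gauge rocked to the mark. I set the gauge down on bare table for a moment, moved the jar to the mat, then brought the gauge to the offcut. I lowered it square across the ridge and rocked it about the +y edge in a light 20 N grip.

**Last checks**
- **Jar:** it stands upright about 3 mm from the mat's centre, by the wrist camera.
- **Gauge position:** the sole is within about 0.01 rad of square across the ridge and about 1 mm off the ridge's middle.
- **Angle:** the lean measured 0.204 rad, unchanged over the last 0.8 s. I measured the red mark at about 0.20–0.21 rad from three wrist pictures taken before the rock.
- **Hold:** the arm is still and gripping, with about 6 N of upward force read at the wrist.
- **Other objects:** nothing else appears to have moved in the last scene picture.

**What disagreed**
- **Grip travel:** on the same no-slip estimate, halfway through the rock, travel implied 0.19 rad while the picture showed 0.166 rad. The block had slipped a little in the pads, so I trusted the picture and rocked further.
- **Scene camera:** it shows the red mark slightly to the left of the pointer. That fits the mark lying a few millimetres behind the pointer, but that camera can only confirm the angle to about 0.03 rad.

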